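# Load the X-ray analyser with reference discs and start it

### The job

Load the X-ray analyser for a calibration run: lift its hood right back until it rests open on its stop by itself, take the dust cover off the storage tray and set it on the desk, and lay every reference disc flat on the stage, one disc to a window so that it covers that window completely. Then bring the hood down shut under control, without letting it drop, and press START fully; put the dust cover back squarely on the empty tray, sooner or later, keep it upright throughout, and do not press STOP or disturb the other things on the desk.

Things in the scene. Friction and masses are not known exactly. Their poses are not given: they have to be found in the camera images.
- analyser: X-ray analyser, fixed: navy cabinet, flat deck 95 mm above the desk, rear housing 195 mm high. Origin on the desk under the middle of the hood hinge; -x = its front, y along the hinge, z up. Cabinet x -0.243 (front) to 0.15, rear housing from x 0.09, y -0.105 to 0.18. The stage is the flat deck under the hood (no pockets); the control strip is the deck on the hood's +y side
- hood (a joint): hood angle, rad: 0 shut, 1.9 open, resting on its stop. White shell with a clear pane on top, 190 mm deep, 200 wide, top 50 mm above the hinge, inner height 55, 0.6 kg, hinged at the back along the analyser's y axis. By its weight it falls shut from below about 1.3 rad and falls open onto the stop above that; lightly damped. Lifting it by the bar takes about 3 N
- hood_bar (a point): middle of the hood's handle, a round steel bar 12 mm thick parallel to the hinge, 139 mm free between its two posts, centre 42 mm in front of the hood's front wall, 125 mm above the desk when shut. It swings about the hinge: when shut it lies 232 mm in front of the hinge axis and 20 mm above it; at the stop it stands about 318 mm above the desk
- hood_hinge (a point): middle of the hood's hinge axis, 105 mm above the desk; the axis is the analyser's y axis. A steel rail 8 mm high bounds the stage at the back, 18 to 24 mm in front of this axis
- window1 (a point): centre of one of the four round measuring windows in the stage (dark, 40 mm in diameter, flush, at deck height 95 mm), two by two at 90 mm pitch; the rear pair is 58 mm, the front pair 148 mm in front of the hinge
- window2 (a point): centre of one of the four round measuring windows in the stage (dark, 40 mm in diameter, flush, at deck height 95 mm), two by two at 90 mm pitch; the rear pair is 58 mm, the front pair 148 mm in front of the hinge
- window3 (a point): centre of one of the four round measuring windows in the stage (dark, 40 mm in diameter, flush, at deck height 95 mm), two by two at 90 mm pitch; the rear pair is 58 mm, the front pair 148 mm in front of the hinge
- window4 (a point): centre of one of the four round measuring windows in the stage (dark, 40 mm in diameter, flush, at deck height 95 mm), two by two at 90 mm pitch; the rear pair is 58 mm, the front pair 148 mm in front of the hinge
- start (a joint): travel of the START button, m: 0 = up, 0.006 = fully pressed; it springs back. About 5 N presses it fully. It is the one of the two white buttons on the control strip that is nearer the analyser's front
- start_top (a point): centre of the top of the START button (round, 30 mm across), pressed straight down
- stop (a joint): travel of the STOP button, m: 0 = up; must not be pressed
- stop_top (a point): centre of the top of the STOP button, like START and 80 mm behind it on the strip, nearer the analyser's back
- tray: the storage tray, fixed on the desk: a grey square plate 206 mm wide, 10 mm high, with a raised pad 174 mm square whose top is 16 mm above the desk, edged by a lip 4 mm thick that stands 8 mm above the pad (24 mm above the desk). Origin at the centre of its underside
- cover: the loose dust cover, a clear square plastic hood 190 mm outside, 182 mm inside, 55 mm high, open below, 0.3 kg, with a grip rib on top. Origin at the centre of its lower rim, z up, x along the rib. It sits over the tray's pad and lip, its rim on the plate 10 mm above the desk, with 4 mm of play all round, its sides parallel to the tray's
- cover_grip (a point): point to grip on the cover's rib, 77 mm above the cover's rim: the rib is grey, 100 mm long (along the cover's x), 16 mm thick, and stands 30 mm above the cover's top (55 to 85 mm above the rim)
- disc1: solid aluminium reference disc, a plain cylinder 60 mm in diameter, 32 mm high, 0.25 kg; origin at the centre of its underside, z up. All are alike; two to four are present, the others absent (None). At the start it lies flat on the tray under the cover, near one corner of a square of 85 mm pitch
- disc2: solid aluminium reference disc, a plain cylinder 60 mm in diameter, 32 mm high, 0.25 kg; origin at the centre of its underside, z up. All are alike; two to four are present, the others absent (None). At the start it lies flat on the tray under the cover, near one corner of a square of 85 mm pitch
- disc3: solid aluminium reference disc, a plain cylinder 60 mm in diameter, 32 mm high, 0.25 kg; origin at the centre of its underside, z up. All are alike; two to four are present, the others absent (None). At the start it lies flat on the tray under the cover, near one corner of a square of 85 mm pitch
- disc4: solid aluminium reference disc, a plain cylinder 60 mm in diameter, 32 mm high, 0.25 kg; origin at the centre of its underside, z up. All are alike; two to four are present, the others absent (None). At the start it lies flat on the tray under the cover, near one corner of a square of 85 mm pitch
- wafer_case: bystander: closed flat clear case 130 x 130 x 22 mm, origin under its centre; leave alone
- jar: bystander: closed jar 60 mm in diameter, 75 mm high, origin under its centre; leave alone
- mouse: bystander: computer mouse 108 x 60 x 34 mm, origin under its centre; leave alone

How it is judged:
By the outcome, as a careful person would: the job done as asked, in the order asked, and still so for the second after the job is handed in, with the robot touching nothing.
Of disc1, disc2, disc3, disc4 only 2 to 4 are there at a start; the rules pass over those that are not, and their reading is None.
At some moment in a run one of disc1, disc2, disc3, disc4, cover may be knocked a few centimetres aside while the robot is not near it.
It also fails if it takes over 210 s, if anything falls off the work surface, if the arm or the gripper's body presses on something with over 40 N, if the wrist force passes 120 N, or if a joint passes its speed limit or range.

### The arm

A 6-joint arm with a two-finger parallel gripper is mounted at the origin on the work surface. World frame = base frame: x ahead of the robot, y to its left, z up, the work surface at z = 0. Lengths are in mm, angles in rad, forces in N, time in s.
With the tool pointing down it reaches from about 325 to 850 mm from the base axis. Payload 15.5 kg.
Tool frame: the origin (TCP) lies between the finger pads; the fingertips stand 22 mm ahead of it and the grasp point (between the pads) lies 3 mm ahead of it; z points along the fingers, y is the direction in which the jaws open and shut (so a half turn about z gives the same grasp; the last joint's range is limited). The gripper opens to 91 mm and grips with 3 to 60 N. Pads are 32 mm wide; open, the fingers measure 118 mm over their backs; the gripper's body (76 mm by 178 mm) begins 60 mm behind the grasp point.
Start: joints at [1.163, 0.494, 1.345, -0, 1.302, -0.096], TCP at [191.728, 594.867, 235.915] pointing down, gripper open.
Joint ranges: [-2.91, 2.91], [-0.82, 2.16], [0.22, 2.67], [-1.22, 4.37], [0.12, 2.79], [-3.08, 3.08]. Speed limits (rad/s): [1.89, 1.89, 2.57, 3.01, 3.01, 3.01].

### API

Orientations are given as a unit quaternion [w, x, y, z].
In Python, from plant import arm, cams gives the robot as it stands. The module is installed in compiled form; this text tells all that it offers.
- The arm moves only by the tool arm_command, never from a script. Its argument "commands" is a list of rows, each a list of 2 entries, a list of its own where there are three numbers: the shift along the tool's x, y, z in cm, then the turn, a rotation vector about the tool's x, y, z in rad. A call has 1 to 20 rows; each row shifts and turns the pose as measured when the row begins, along the tool's axes as they then stand; what a row does not reach is not made up. A row lasts 1/10 s, in which the tool goes at most 50 mm and 8.59 degrees, less where a joint would pass 70% of its speed; a pose out of reach is approached as far as the arm can. A call with a gripper value outside its range is refused whole. "claw" is the gripper command: -1 is shut, 1 is fully open, values between are in proportion, set as the call begins (left out, the last holds). The fingers move at their own pace and stop on an object; "force" is the grip in N (left out, the last holds). Time passes only in rows, so rows that do not move let the fingers close. It gives the time, the measured TCP pose, the force and the opening at its end, in the units of the state.
- arm.read_state(): the state, without advancing time (a new reading comes with each control period).
- cams.read_camera(name): name is "scene" or "top" or "wrist"; returns the picture (420x560x3 uint8, blue, green, red); there is no depth.
- cams.get_calibration(name): a dict with "fx", "fy", "cx", "cy" (pixels), "R" (3x3) and "t" (3): a world point X has camera coordinates R X + t; the wrist camera has in their place "hand_eye" (4x4, takes a point from camera to tool coordinates, whose origin is the TCP and whose axes are the flange's). Camera axes: x right, y down, z forward; pixel columns grow to the right and rows downward; lengths in mm; the calibration is good to about 2 mm. A picture is of the moment at which its call begins: read the wrist's pose just before it. get_calibration takes no time and is no camera call.
- arm.close_job(): hands the job in, once; it reports no verdict.
The state is a dict: "time_s": time; "q": joint angles; "joint_velocities": joint speeds; "effort": joint torques, N m; "ee_pos": TCP position; "ee_rot": TCP orientation; "wrist_force": force on the tool from outside, world axes, zero at the start; "moment": the same for the moment, N m; "width": opening from 0.0 (shut) to 1.0 (fully open).
Only numpy, scipy, OpenCV 4.12 (cv2) and the standard library are available. Lean on these libraries where they do the work, as an engineer would, in place of code of your own. Each camera call takes 0.05 s, during which the arm holds its last target.

## Working session

There is one attempt and no reset: what is moved stays moved. The work goes in short steps, Python scripts to look and compute and a tool call to move; the robot and the scene stay as the last step left them, time stands still between calls to the robot, and variables do not carry over. Pictures are saved under pics/ and viewed, and the job is handed in when it is done.

Besides the shell and the picture viewer there is one more tool, called after "Request:" by a JSON object that holds its "name" and its "arguments", one argument or row to a line. arm_command: Moves the arm, as the interface text tells. Its arguments: {"type":"object","properties":{"commands":{"type":"array"},"claw":{"type":"number"},"force":{"type":"number"}},"required":["commands"]}

```bash
mkdir -p pics; ls; python3 - <<'E'
from plant import arm,cams
import cv2
s=arm.read_state();print(s)
for n in ("scene","top","wrist"):
    print(n,cams.get_calibration(n))
    cv2.imwrite(f"pics/a_{n}.png",cams.read_camera(n))
E
```

```text
pics
{'time_s': 0.0, 'q': array([ 1.16349209e+00,  4.94177211e-01,  1.34612095e+00,  1.49265576e-05,
        1.30251997e+00, -9.54990552e-02]), 'joint_velocities': array([ 0.00099728,  0.00175088,  0.00055445, -0.00140553, -0.00214599,
       -0.00044745]), 'effort': array([ 5.97678973e-04, -8.78835654e+01, -3.81849110e+01,  7.08019920e-02,
        5.34638157e-02, -9.10969425e-05]), 'ee_pos': array([191.58648797, 594.53879812, 235.34542189]), 'ee_rot': array([-1.59394907e-04,  1.55273735e-01,  9.87871293e-01, -5.91687268e-04]), 'wrist_force': array([-0.46868394,  0.13900357,  0.15132943]), 'moment': array([ 8.55444438e-05,  4.59778531e-02, -9.22407318e-03]), 'width': 0.9989675026135202}
scene {'fx': 517.5286527871491, 'fy': 517.5286527871491, 'cx': 282.83442832236, 'cy': 213.1287637587024, 'R': array([[ 0.46446248,  0.88549753,  0.01298945],
       [ 0.70608269, -0.36142279, -0.60895058],
       [-0.53452955,  0.29200632, -0.7931018 ]]), 't': array([-365.72286265, -320.04600307, 1872.42476758])}
top {'fx': 471.82889140923237, 'fy': 471.82889140923237, 'cx': 284.00002488851345, 'cy': 213.72880222402642, 'R': array([[ 0.01847887, -0.99982308,  0.00351312],
       [-0.99308101, -0.01876159, -0.11592283],
       [ 0.11596823, -0.00134669, -0.99325201]]), 't': array([  66.94704844,  591.31907648, 1115.56354242])}
wrist {'fx': 313.7074135709385, 'fy': 313.7074135709385, 'cx': 279.870654546812, 'cy': 211.43050707786153, 'hand_eye': array([[ 6.43790947e-04, -9.70656202e-01, -2.40470628e-01,
         6.82156452e+01],
       [ 9.99999792e-01,  6.13220778e-04,  2.01955067e-04,
        -1.21026780e+00],
       [-4.85673531e-05, -2.40470708e-01,  9.70656395e-01,
        -1.49461247e+02],
       [ 0.00000000e+00,  0.00000000e+00,  0.00000000e+00,
         1.00000000e+00]])}
```

View pics/a_scene.png

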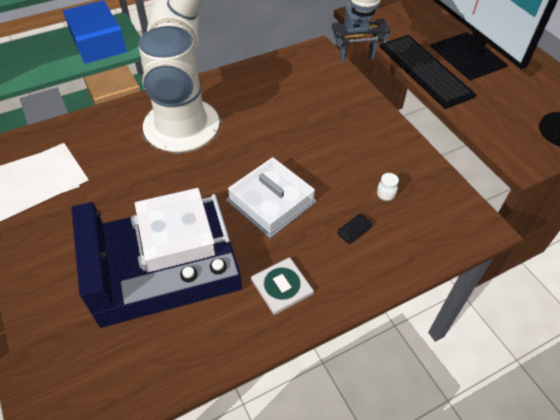

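View pics/a_top.png

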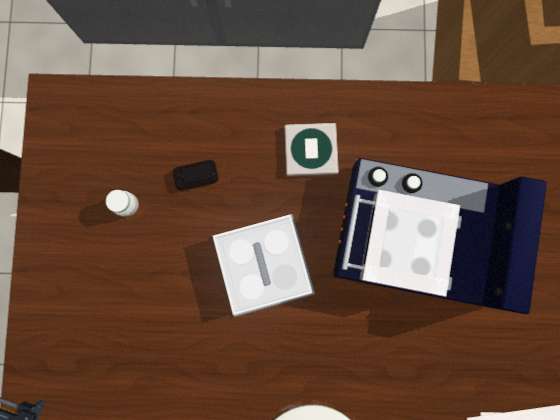

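View pics/a_wrist.png

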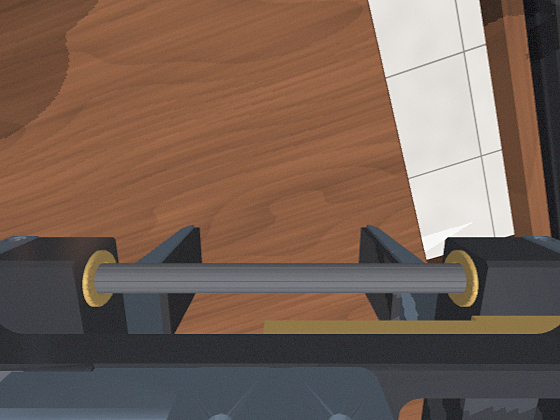

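```bash
cat > h.py <<'E'
import numpy as np,cv2
from plant import arm,cams
from scipy.spatial.transform import Rotation as R
def cal(n,s=None):
    c=cams.get_calibration(n)
    K=(c['fx'],c['fy'],c['cx'],c['cy'])
    if n=='wrist':
        q=s['ee_rot'];Rt=R.from_quat([q[1],q[2],q[3],q[0]]).as_matrix()
        H=c['hand_eye'];Rc=Rt@H[:3,:3];p=Rt@H[:3,3]+s['ee_pos']
        return K,Rc.T,-Rc.T@p
    return K,c['R'],c['t']
def pix2(n,uv,z,s=None):
    K,Rm,t=cal(n,s);d=Rm.T@np.array([(uv[0]-K[2])/K[0],(uv[1]-K[3])/K[1],1]);o=-Rm.T@t
    return o+d*(z-o[2])/d[2]
def proj(n,X,s=None):
    K,Rm,t=cal(n,s);c=Rm@np.asarray(X,float)+t
    return np.array([K[0]*c[0]/c[2]+K[2],K[1]*c[1]/c[2]+K[3]])
def snap(n,f,crop=None,k=1):
    s=arm.read_state();im=cams.read_camera(n)
    cv2.imwrite(f'pics/raw_{f}.png',im)
    if crop: x0,y0,x1,y1=crop;im=im[y0:y1,x0:x1]
    if k!=1: im=cv2.resize(im,None,fx=k,fy=k,interpolation=cv2.INTER_CUBIC)
    cv2.imwrite(f'pics/{f}.png',im);return s
def tri(uv1,uv2,n1='top',n2='scene'):
    A=[];b=[]
    for n,uv in((n1,uv1),(n2,uv2)):
        K,Rm,t=cal(n);x=(uv[0]-K[2])/K[0];y=(uv[1]-K[3])/K[1]
        for r,v in((0,x),(1,y)):
            A.append(Rm[r]-v*Rm[2]);b.append(v*t[2]-t[r])
    r=np.linalg.lstsq(np.array(A),np.array(b),rcond=None);return r[0],r[1]
E
python3 - <<'E'
import cv2
im=cv2.imread('pics/a_top.png')
cv2.imwrite('pics/c1.png',cv2.resize(im[150:320,330:550],None,fx=3.5,fy=3.5,interpolation=cv2.INTER_CUBIC))
cv2.imwrite('pics/c2.png',cv2.resize(im[205:325,200:325],None,fx=4.8,fy=4.8,interpolation=cv2.INTER_CUBIC))
E
```

```text
(no output)
```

View pics/c1.png

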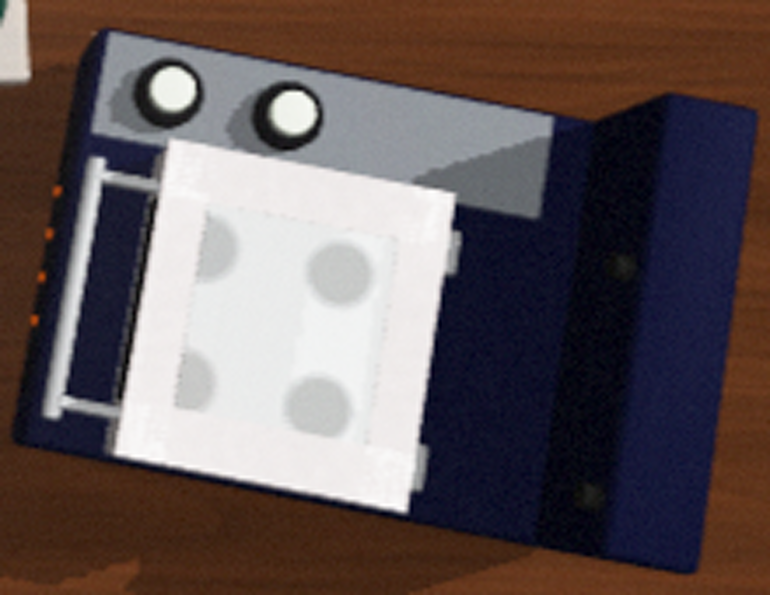

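View pics/c2.png

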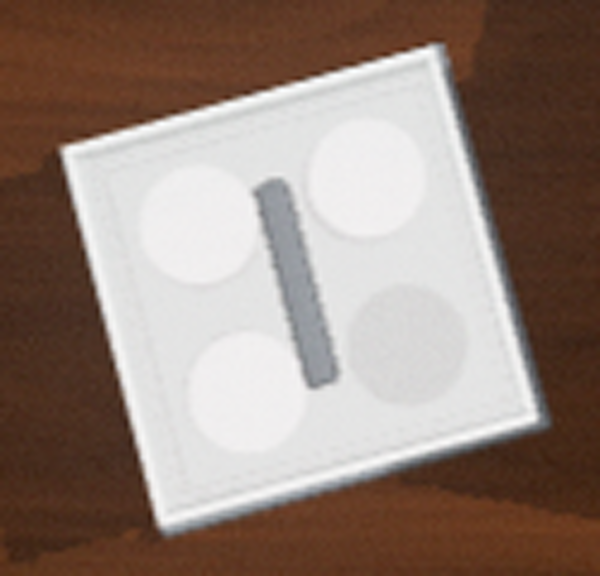

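```bash
cat > fit1.py <<'E'
from h import *
from scipy.optimize import least_squares
f=lambda u,v:(330+u/3.5,150+v/3.5)
P=[((-232,0,125),f(73,288)),((90,180,195),f(672,95)),((150,180,195),f(756,110)),((150,-105,195),f(697,572)),((90,-105,195),f(606,558)),
((-190,100,155),f(168,140)),((-190,-100,155),f(115,455)),((0,100,155),f(455,192)),((0,-100,155),f(410,512)),((-243,180,95),f(104,31))]
def W(p,L):
    c,s=np.cos(p[2]),np.sin(p[2]);return np.array([p[0]+c*L[0]-s*L[1],p[1]+s*L[0]+c*L[1],L[2]])
res=lambda p:np.concatenate([proj('top',W(p,L))-uv for L,uv in P])
r=least_squares(res,[500,-300,-1.6]);print(r.x);print(res(r.x).reshape(-1,2).round(1))
p=r.x
print('bar',W(p,(-232,0,125)),'scene px',proj('scene',W(p,(-232,0,125))))
for uv in (f(174,88),f(294,112)):
    X=pix2('top',uv,105);d=X[:2]-p[:2];c,s=np.cos(p[2]),np.sin(p[2]);print('btn',X,c*d[0]+s*d[1],-s*d[0]+c*d[1])
for L in ((-243,180,95),(-243,-105,95),(150,180,195),(90,180,195),(150,-105,195)): print(L,W(p,L).round(0),proj('scene',W(p,L)).round(0))
g=lambda u,v:(200+u/4.8,205+v/4.8)
# cover: corners at z=65 top; rib top z=95
C=[pix2('top',g(*a),65) for a in((64,148),(438,46),(545,424),(163,532))]
print('cover corners65',np.round(C,1), 'mean',np.mean(C,0))
print([np.linalg.norm(C[i]-C[i-1]).round(1) for i in range(4)])
a,b=pix2('top',g(270,182),95),pix2('top',g(321,385),95);print('rib',a,b,(a+b)/2,np.arctan2(*(b-a)[1::-1]),np.linalg.norm(a-b))
E
python3 fit1.py
```

```text
[ 500.95284086 -298.16521931   -1.74585078]
[[-1.  -0.4]
 [-2.9 -1.8]
 [ 1.2 -0.7]
 [ 0.2  1.9]
 [-2.9  0.2]
 [ 0.6 -0.1]
 [-0.   0.2]
 [ 4.3  1.6]
 [ 3.2  1.1]
 [-2.8 -2.2]]
bar [541.35836835 -69.71086205 125.        ] scene px [221.16937803 217.11537394]
btn [ 675.5968263  -141.30149978  105.        ] -184.88268350977205 144.65525047577884
btn [ 661.0342184  -220.34027931  105.        ] -104.51559976343307 144.08073474791547
(-243, 180, 95) [721. -90.  95.] [242. 274.]
(-243, -105, 95) [440. -41.  95.] [217. 196.]
(150, 180, 195) [ 652. -477.  195.] [ 80. 295.]
(90, 180, 195) [ 663. -418.  195.] [105. 288.]
(150, -105, 195) [ 371. -428.  195.] [ 72. 205.]
cover corners65 [[530.8 243.6  65. ]
 [584.7  60.8  65. ]
 [401.3   5.9  65. ]
 [346.5 189.3  65. ]] mean [465.81818247 124.89945886  65.        ]
[np.float64(192.1), np.float64(190.6), np.float64(191.4), np.float64(191.4)]
rib [514.38056014 140.36889962  95.        ] [419.02390316 113.86677447  95.        ] [466.70223165 127.11783704  95.        ] -2.8705079030765273 98.97097891910059
```

```bash
python3 - <<'E'
import cv2
im=cv2.imread('pics/a_scene.png')
cv2.imwrite('pics/c3.png',cv2.resize(im[180:330,60:250],None,fx=4,fy=4,interpolation=cv2.INTER_CUBIC))
cv2.imwrite('pics/c4.png',cv2.resize(im[150:250,215:330],None,fx=5,fy=5,interpolation=cv2.INTER_CUBIC))
E
```

```text
(no output)
```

View pics/c3.png

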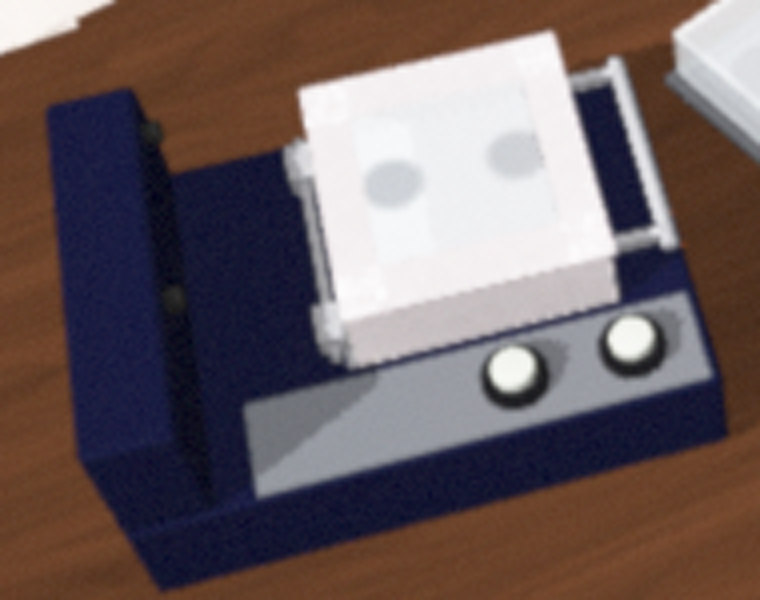

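View pics/c4.png

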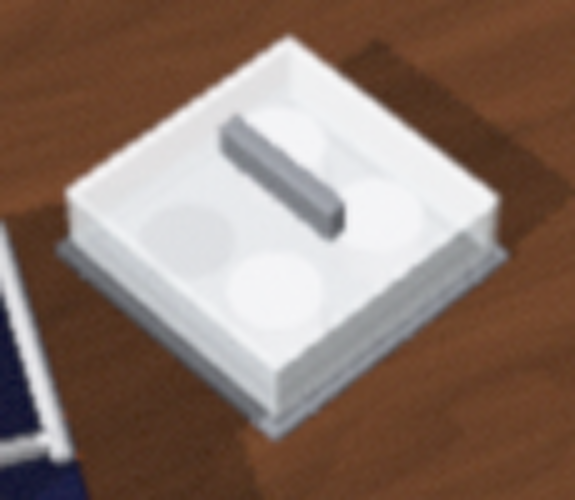

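Request:
{"name": "arm_command", "arguments": {
  "commands": [
    [[0,0,0],[0,0,-0.138]],
    [[-2.3,-3,0],[0,0,0]],
    [[-2.3,-3,0],[0,0,0]],
    [[-2.3,-3,0],[0,0,0]],
    [[-2.3,-3,0],[0,0,0]],
    [[-2.3,-3,0],[0,0,0]],
    [[-2.3,-3,0],[0,0,0]],
    [[-2.3,-3,0],[0,0,0]],
    [[-2.3,-3,0],[0,0,0]],
    [[-2.3,-3,0],[0,0,0]],
    [[-2.3,-3,0],[0,0,0]],
    [[-2.3,-3,0],[0,0,0]],
    [[-2.3,-3,0],[0,0,0]],
    [[-2.3,-3,0],[0,0,0]],
    [[-2.3,-3,0],[0,0,0]],
    [[-2.3,-3,0],[0,0,0]],
    [[-2.3,-3,0],[0,0,0]],
    [[-2.3,-3,0],[0,0,0]],
    [[0,0,0],[0,0,0]]
  ],
  "claw": 0.2,
  "force": 10
}}

```text
time_s: 2.05
ee_pos: [501.3, 3.4, 233.6]
ee_rot: [-0.0, 0.082, 0.997, -0.001]
wrist_force: [0.5, -0.6, -0.3]
width: 0.602
```

```bash
cat > goto.py <<'E'
import sys
from h import *
def tool(s=None):
    s=s or arm.read_state();q=s['ee_rot'];return s,R.from_quat([q[1],q[2],q[3],q[0]])
def go(target,yaw=None):
    "print tool-frame shift to world target and turn needed for tool-down with y-axis at yaw deg"
    s,Rt=tool();M=Rt.as_matrix()
    print('t %.2f pos'%s['time_s'],s['ee_pos'].round(1),'yawy %.1f'%np.degrees(np.arctan2(M[1,1],M[0,1])),'tilt',M[2,:2].round(3),'F',s['wrist_force'].round(1),'w %.3f'%s['width'],'q',s['q'].round(2))
    if yaw is not None:
        a=np.radians(yaw);y=np.array([np.cos(a),np.sin(a),0]);z=np.array([0,0,-1.]);T=np.stack([np.cross(y,z),y,z],1)
        print('turn rotvec',R.from_matrix(M.T@T).as_rotvec().round(3))
        M=T
    d=np.array(target,float)-s['ee_pos'];print('shift cm',(M.T@d/10).round(2),'dist',np.linalg.norm(d).round(1))
if __name__=='__main__':
    a=[float(x) for x in sys.argv[1:]];go(a[:3],a[3] if len(a)>3 else None)
E
python3 goto.py 541 -70 220 80
```

```text
t 2.05 pos [501.3   3.4 233.6] yawy 80.6 tilt [ 0.    -0.002] F [ 0.5 -0.6 -0.3] w 0.602 q [-0.11  0.32  1.65 -0.    1.17 -1.52]
turn rotvec [-0.002 -0.     0.01 ]
shift cm [-5.19 -6.54  1.36] dist 84.6
```

Request:
{"name": "arm_command", "arguments": {
  "commands": [
    [[-2.6,-3.3,0],[0,0,0.01]],
    [[-2.6,-3.3,0],[0,0,0]],
    [[0,0,0],[0,0,0]],
    [[0,0,0],[0,0,0]]
  ]
}}

```text
time_s: 2.45
ee_pos: [541.7, -72.8, 232.9]
ee_rot: [-0.001, 0.088, 0.996, -0.001]
wrist_force: [-0.6, 0.4, 0.1]
width: 0.596
```

```bash
python3 - <<'E'
from h import *
s=snap('wrist','w1');print(s['ee_pos'])
print(proj('wrist',(541.4,-69.7,125),s), proj('wrist',(675.6,-141,105),s))
E
python3 goto.py 541 -70 135 80
```

```text
[541.72351653 -72.84272447 232.85822614]
[284.87933926 216.01918918] [238.22578322 348.22812595]
t 2.50 pos [541.8 -72.7 232.9] yawy 79.9 tilt [ 0.002 -0.002] F [ 0.8 -0.5 -0.4] w 0.597 q [-0.24  0.39  1.54 -0.    1.21 -1.64]
turn rotvec [-0.002 -0.002 -0.001]
shift cm [0.13 0.25 9.79] dist 98.0
```

View pics/w1.png

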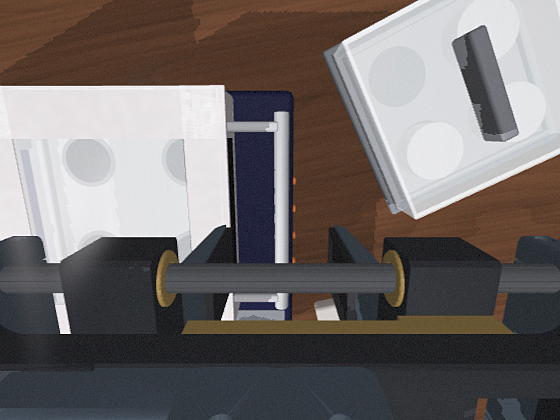

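Request:
{"name": "arm_command", "arguments": {
  "commands": [
    [[0,0,1],[0,0,0]],
    [[0,0,1],[0,0,0]],
    [[0,0,1.6],[0,0,0]],
    [[0,0,2],[0,0,0]],
    [[0,0,2],[0,0,0]],
    [[0,0,1],[0,0,0]],
    [[0,0,0.8],[0,0,0]],
    [[0,0,0.3],[0,0,0]],
    [[0,0,0],[0,0,0]]
  ],
  "claw": -0.3
}}

```text
time_s: 3.4
ee_pos: [538.1, -66.6, 129.0]
ee_rot: [-0.002, 0.084, 0.996, -0.0]
wrist_force: [-0.2, 0.5, -0.1]
width: 0.349
```

```bash
python3 goto.py 541 -71 137 80
```

```text
t 3.40 pos [538.1 -66.6 129. ] yawy 80.3 tilt [ 0.005 -0.001] F [-0.2  0.5 -0.1] w 0.349 q [-0.23  0.51  1.67 -0.    0.97 -1.63]
turn rotvec [-0.001 -0.005  0.005]
shift cm [-0.36 -0.39 -0.8 ] dist 9.6
```

Request:
{"name": "arm_command", "arguments": {
  "commands": [
    [[-0.3,-0.4,-0.8],[0,0,0]],
    [[0,0,0],[0,0,0]]
  ]
}}

```text
time_s: 3.6
ee_pos: [541.3, -71.4, 138.7]
ee_rot: [-0.002, 0.084, 0.996, -0.001]
wrist_force: [-0.0, -0.2, 0.6]
width: 0.35
```

```bash
python3 goto.py 541 -71 137 80;python3 - <<'E'
from h import *
s=snap('wrist','w2');s=snap('top','t2',(320,140,560,320),3)
E
```

```text
t 3.60 pos [541.3 -71.4 138.7] yawy 80.3 tilt [ 0.003 -0.001] F [-0.  -0.2  0.6] w 0.350 q [-0.24  0.5   1.65 -0.    0.99 -1.64]
turn rotvec [-0.001 -0.003  0.006]
shift cm [0.04 0.04 0.17] dist 1.7
```

View pics/w2.png

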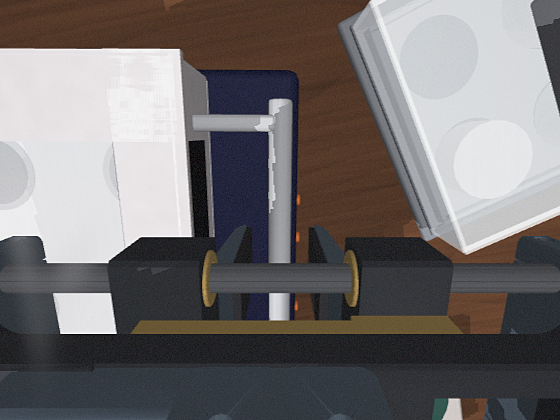

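Request:
{"name": "arm_command", "arguments": {
  "commands": [
    [[0,0,0],[0,0,0]],
    [[0,0,0],[0,0,0]],
    [[0,0,0],[0,0,0]],
    [[0,0,0],[0,0,0]],
    [[0,0,0],[0,0,0]]
  ],
  "claw": -1,
  "force": 15
}}

```text
time_s: 4.2
ee_pos: [540.5, -71.7, 138.3]
ee_rot: [-0.002, 0.084, 0.996, -0.001]
wrist_force: [0.0, 0.2, 0.3]
width: 0.124
```

```bash
cat > arc.py <<'E'
from goto import *
# p: hinge world xy, local arc. current TCP relative -> angle
import sys
from scipy.optimize import brentq
h=np.array([500.95,-298.17]);a=-1.74585
fx=-np.array([np.cos(a),np.sin(a)]) # forward(front) dir
off=float(sys.argv[1]) # TCP height above bar
s,Rt=tool();p=s['ee_pos'];d=p[:2]-h;f=d@fx;z=p[2]-off-105
print('t',s['time_s'],p.round(1),'f',f.round(1),'z',z.round(1),'r',np.hypot(f,z).round(1),'theta',(np.arctan2(z,f)-0.086).round(3),'F',s['wrist_force'].round(1),'w',s['width'])
E
python3 arc.py 13; python3 -c "
import numpy as np
th=np.arange(0,1.96,0.1)+.086
f=232.9*np.cos(th);z=232.9*np.sin(th)
for i in range(len(th)-1): print(round(th[i+1]-.086,2),round(f[i+1],1),round(z[i+1],1),'dy(cm)',round((f[i+1]-f[i])/10,2),'dz up',round((z[i+1]-z[i])/10,2))
"
```

```text
t 4.2 [540.5 -71.7 138.3] f 229.9 z 20.3 r 230.8 theta 0.002 F [0.  0.2 0.3] w 0.1243872566719649
0.1 228.9 43.1 dy(cm) -0.32 dz up 2.31
0.2 223.4 65.7 dy(cm) -0.54 dz up 2.26
0.3 215.8 87.7 dy(cm) -0.77 dz up 2.2
0.4 205.9 108.8 dy(cm) -0.98 dz up 2.11
0.5 194.0 128.8 dy(cm) -1.19 dz up 2.0
0.6 180.2 147.5 dy(cm) -1.38 dz up 1.87
0.7 164.6 164.8 dy(cm) -1.56 dz up 1.73
0.8 147.3 180.4 dy(cm) -1.73 dz up 1.56
0.9 128.6 194.2 dy(cm) -1.87 dz up 1.38
1.0 108.5 206.1 dy(cm) -2.0 dz up 1.19
1.1 87.4 215.9 dy(cm) -2.11 dz up 0.98
1.2 65.4 223.5 dy(cm) -2.2 dz up 0.76
1.3 42.8 228.9 dy(cm) -2.26 dz up 0.54
1.4 19.7 232.1 dy(cm) -2.31 dz up 0.31
1.5 -3.5 232.9 dy(cm) -2.33 dz up 0.08
1.6 -26.8 231.4 dy(cm) -2.32 dz up -0.15
1.7 -49.7 227.5 dy(cm) -2.3 dz up -0.38
1.8 -72.2 221.4 dy(cm) -2.25 dz up -0.61
1.9 -93.9 213.1 dy(cm) -2.17 dz up -0.83
```

Request:
{"name": "arm_command", "arguments": {
  "commands": [
    [[0,-0.1,-0.8],[0,0,0]],
    [[0,-0.2,-1.2],[0,0,0]],
    [[0,-0.25,-1.2],[0,0,0]],
    [[0,-0.3,-1.2],[0,0,0]],
    [[0,-0.35,-1.1],[0,0,0]],
    [[0,-0.4,-1.1],[0,0,0]],
    [[0,-0.45,-1.1],[0,0,0]]
  ]
}}

```text
time_s: 4.9
ee_pos: [536.6, -93.5, 221.4]
ee_rot: [-0.002, 0.084, 0.996, -0.001]
wrist_force: [0.9, -9.2, -8.8]
width: 0.129
```

```bash
python3 arc.py 13
```

```text
t 4.9 [536.6 -93.5 221.4] f 207.8 z 103.4 r 232.1 theta 0.376 F [ 0.9 -9.2 -8.8] w 0.1287955299583675
```

Request:
{"name": "arm_command", "arguments": {
  "commands": [
    [[0,-1.0,-2.0],[0,0,0]],
    [[0,-1.2,-2.0],[0,0,0]],
    [[0,-1.35,-1.85],[0,0,0]],
    [[0,-1.5,-1.7],[0,0,0]],
    [[0,-1.7,-1.5],[0,0,0]],
    [[0,-1.5,-1.1],[0,0,0]]
  ]
}}

```text
time_s: 5.5
ee_pos: [518.7, -183.6, 327.0]
ee_rot: [-0.007, 0.085, 0.996, -0.006]
wrist_force: [3.4, -8.8, -20.1]
width: 0.128
```

```bash
python3 arc.py 13
```

```text
t 5.5 [ 518.7 -183.6  327. ] f 115.9 z 209.0 r 239.0 theta 0.978 F [  3.4  -8.8 -20.1] w 0.12751601932264464
```

Request:
{"name": "arm_command", "arguments": {
  "commands": [
    [[0,-1.5,-0.1],[0,0,0]],
    [[0,-1.7,-0.4],[0,0,0]],
    [[0,-1.9,-0.5],[0,0,0]],
    [[0,-2.0,-0.4],[0,0,0]]
  ]
}}

```text
time_s: 5.9
ee_pos: [506.7, -253.8, 349.0]
ee_rot: [-0.003, 0.084, 0.996, -0.004]
wrist_force: [3.4, 0.2, -4.1]
width: 0.125
```

```bash
python3 arc.py 13
```

```text
t 5.9 [ 506.7 -253.8  349. ] f 44.7 z 231.0 r 235.3 theta 1.294 F [ 3.4  0.2 -4.1] w 0.12520007779094813
```

Request:
{"name": "arm_command", "arguments": {
  "commands": [
    [[0,-1.9,-0.1],[0,0,0]],
    [[0,-1.9,0],[0,0,0]],
    [[0,-1.9,0.1],[0,0,0]],
    [[0,-1.9,0.2],[0,0,0]],
    [[0,-1.8,0.35],[0,0,0]],
    [[0,-1.6,0.45],[0,0,0]]
  ]
}}

```text
time_s: 6.5
ee_pos: [486.6, -366.6, 344.9]
ee_rot: [-0.001, 0.084, 0.996, -0.004]
wrist_force: [3.0, 0.4, -3.0]
width: 0.13
```

```bash
python3 arc.py 15
```

```text
t 6.5 [ 486.6 -366.6  344.9] f -69.8 z 224.9 r 235.5 theta 1.786 F [ 3.   0.4 -3. ] w 0.13049353240503256
```

Request:
{"name": "arm_command", "arguments": {
  "commands": [
    [[0,-0.9,0.3],[0,0,0]],
    [[0,-0.8,0.3],[0,0,0]],
    [[0,-0.6,0.3],[0,0,0]],
    [[0,0,0],[0,0,0]]
  ]
}}

```text
time_s: 6.9
ee_pos: [481.9, -392.3, 335.3]
ee_rot: [-0.001, 0.084, 0.996, -0.003]
wrist_force: [3.2, 2.0, -2.1]
width: 0.129
```

```bash
python3 arc.py 15
```

```text
t 6.9 [ 481.9 -392.3  335.3] f -96.0 z 215.3 r 235.7 theta 1.904 F [ 3.2  2.  -2.1] w 0.1286998684822055
```

Request:
{"name": "arm_command", "arguments": {
  "commands": [
    [[0,0,0],[0,0,0]],
    [[0,0,0],[0,0,0]],
    [[0,0,0],[0,0,0]],
    [[0,0,-0.5],[0,0,0]],
    [[0,0,-1.5],[0,0,0]],
    [[0,0,-2.5],[0,0,0]],
    [[0,0,-2.5],[0,0,0]]
  ],
  "claw": -0.3
}}

```text
time_s: 7.6
ee_pos: [481.1, -389.8, 405.2]
ee_rot: [-0.004, 0.083, 0.997, -0.002]
wrist_force: [0.3, -0.2, -1.1]
width: 0.353
```

```bash
python3 arc.py 15
```

```text
t 7.6 [ 481.1 -389.8  405.2] f -93.7 z 285.2 r 300.2 theta 1.802 F [ 0.3 -0.2 -1.1] w 0.35317901950286584
```

```bash
python3 goto.py 466.5 126 240 105.5
```

```text
t 7.60 pos [ 481.1 -389.8  405.2] yawy 80.4 tilt [ 0.007 -0.004] F [ 0.3 -0.2 -1.1] w 0.353 q [-0.77  0.38  1.08 -0.01  1.69 -2.18]
turn rotvec [-0.002 -0.008 -0.438]
shift cm [-12.38  50.09  16.52] dist 541.8
```

Request:
{"name": "arm_command", "arguments": {
  "commands": [
    [[0,0,0],[0,0,-0.146]],
    [[0,0,0],[0,0,-0.146]],
    [[0,0,0],[0,-0.008,-0.146]],
    [[-0.9,3.6,0],[0,0,0]],
    [[-0.9,3.6,0],[0,0,0]],
    [[-0.9,3.6,0],[0,0,0]],
    [[-0.9,3.6,0],[0,0,0]],
    [[-0.9,3.6,0],[0,0,0]],
    [[-0.9,3.6,0],[0,0,0]],
    [[-0.9,3.6,1.5],[0,0,0]],
    [[-0.9,3.6,2],[0,0,0]],
    [[-0.9,3.6,2],[0,0,0]],
    [[-0.9,3.6,2],[0,0,0]],
    [[-0.9,3.6,2],[0,0,0]],
    [[-0.9,3.6,2],[0,0,0]],
    [[-0.9,3.6,2],[0,0,0]],
    [[0,0,0],[0,0,0]]
  ]
}}

```text
time_s: 9.3
ee_pos: [461.2, 107.7, 273.9]
ee_rot: [0.008, -0.144, 0.99, -0.007]
wrist_force: [-0.9, 0.3, 0.4]
width: 0.354
```

```bash
python3 goto.py 466.5 126 240 105.5;  python3 - <<'E'
from h import *
s=snap('wrist','w3');snap('top','t3');snap('scene','s3')
print(proj('wrist',(466.5,126,95),s))
E
```

```text
t 9.30 pos [461.2 107.7 273.9] yawy 106.5 tilt [-0.013 -0.016] F [-0.9  0.3  0.4] w 0.354 q [ 0.11  0.23  1.66 -0.01  1.23 -1.74]
turn rotvec [-0.016  0.014  0.018]
shift cm [-1.    1.62  3.39] dist 38.9
[297.85816236 207.22363959]
```

View pics/w3.png

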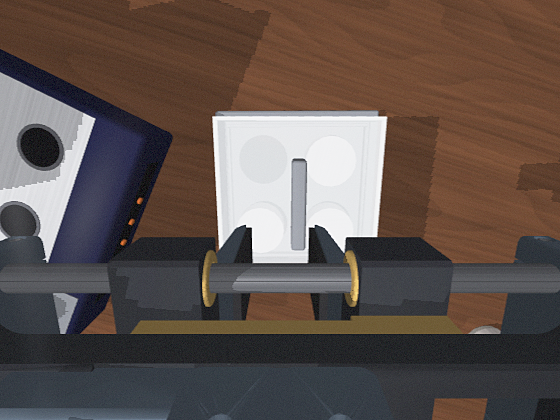

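View pics/t3.png

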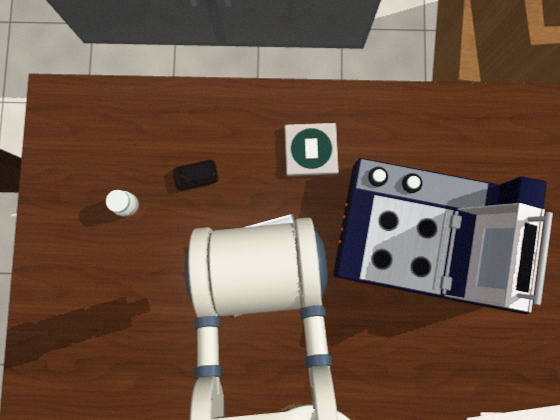

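View pics/s3.png

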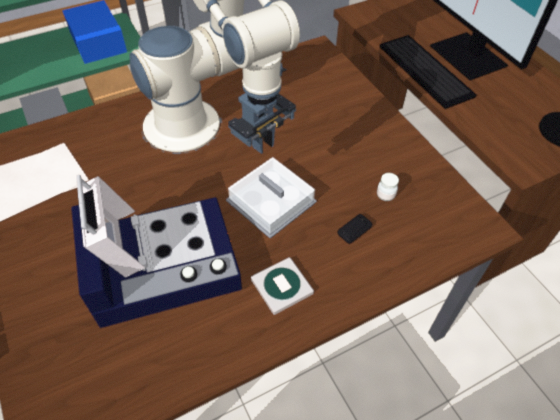

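```bash
python3 - <<'E'
import cv2
im=cv2.imread('pics/raw_t3.png')
cv2.imwrite('pics/c5.png',cv2.resize(im[190:300,350:470],None,fx=5,fy=5,interpolation=cv2.INTER_CUBIC))
im=cv2.imread('pics/raw_s3.png')
cv2.imwrite('pics/c6.png',cv2.resize(im[195:300,120:245],None,fx=5,fy=5,interpolation=cv2.INTER_CUBIC))
E
```

```text
(no output)
```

View pics/c5.png

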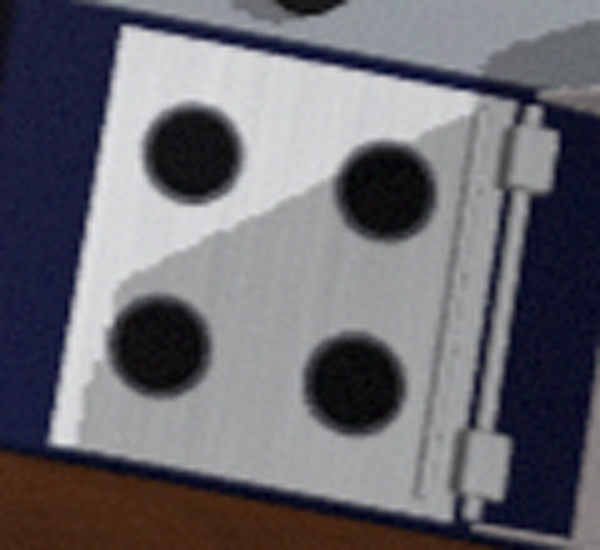

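View pics/c6.png

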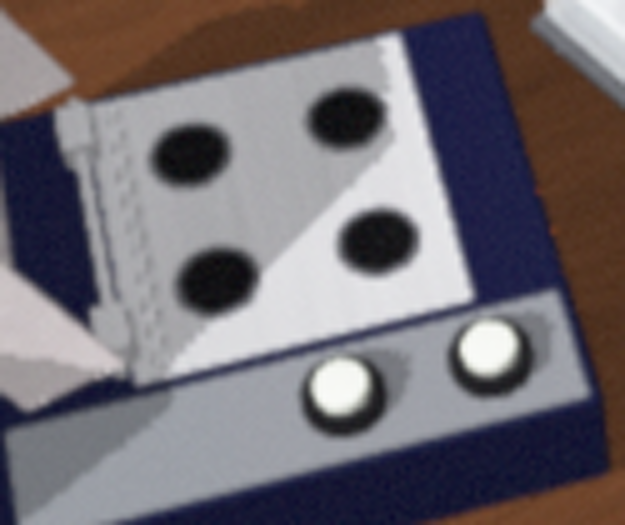

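```bash
cat > fit2.py <<'E'
from h import *
from scipy.optimize import least_squares
f=lambda u,v:(350+u/5,190+v/5);g=lambda u,v:(120+u/5,195+v/5)
L=[(-148,45),(-58,45),(-148,-45),(-58,-45)]
T=[f(193,153),f(386,191),f(159,345),f(355,384)];S=[g(377,240),g(217,280),g(345,117),g(189,154)]
X=[];
for i in range(4):
    a=pix2('top',T[i],95);b=pix2('scene',S[i],95);x,r=tri(T[i],S[i]);print(a.round(1),b.round(1),x.round(1));X.append((a+b)/2 if 1 else a)
X=np.array(X)
def W(p,l):
    c,s=np.cos(p[2]),np.sin(p[2]);return np.array([p[0]+c*l[0]-s*l[1],p[1]+s*l[0]+c*l[1]])
for name,Z in(('top',[pix2('top',t,95) for t in T]),('scene',[pix2('scene',t,95) for t in S]),('mean',X)):
    r=least_squares(lambda p:np.concatenate([W(p,l)-z[:2] for l,z in zip(L,Z)]),[500,-300,-1.7]);print(name,r.x.round(3),np.abs(r.fun).max().round(1))
p=r.x
print('windows',[W(p,l).round(1) for l in L])
print('START tri',tri((379.7,175.1),g(490,345)),'STOP',tri((414,182),g(341,385)))
for X in (tri((379.7,175.1),g(490,345))[0],tri((414,182),g(341,385))[0]):
    d=X[:2]-p[:2];c,s=np.cos(p[2]),np.sin(p[2]);print(c*d[0]+s*d[1],-s*d[0]+c*d[1])
E
python3 fit2.py
```

```text
[ 571.5 -163.3   95. ] [ 569.9 -163.    95. ] [ 571.2 -163.1   96.8]
[ 555.6 -252.1   95. ] [ 554.5 -251.2   95. ] [ 555.5 -251.5   96.5]
[ 483.  -147.1   95. ] [ 481.4 -147.3   95. ] [ 482.8 -147.2   96.6]
[ 467.  -236.5   95. ] [ 465.6 -236.2   95. ] [ 466.9 -236.2   96.5]
top [ 501.066 -301.134   -1.748] 0.4
scene [ 500.16  -300.902   -1.743] 0.3
mean [ 500.612 -301.018   -1.746] 0.3
windows [array([ 570.7, -163.1]), array([ 555. , -251.7]), array([ 482.1, -147.4]), array([ 466.4, -236.1])]
START tri (array([ 673.94549528, -138.406175  ,  115.24365108]), array([1.38671501])) STOP (array([ 659.69623981, -217.50693448,  113.26220345]), array([0.6743811]))
-190.3244473125207 142.35037273008717
-109.9508876749918 142.10068590735995
```

Request:
{"name": "arm_command", "arguments": {
  "commands": [
    [[0,0,0],[-0.016,0.014,0.002]],
    [[-1.0,1.6,1.5],[0,0,0]],
    [[0,0,3],[0,0,0]],
    [[0,0,3],[0,0,0]],
    [[0,0,3],[0,0,0]],
    [[0,0,0],[0,0,0]]
  ]
}}

```text
time_s: 10.05
ee_pos: [474.6, 117.3, 173.7]
ee_rot: [0.005, -0.137, 0.991, 0.001]
wrist_force: [0.6, -0.1, 0.9]
width: 0.351
```

```bash
python3 goto.py 466.5 126 93 106.4;  python3 - <<'E'
from h import *
s=snap('wrist','w4')
print(proj('wrist',(466.5,126,95),s))
E
```

```text
t 10.05 pos [474.6 117.3 173.7] yawy 105.7 tilt [-0.011 -0.   ] F [ 0.6 -0.1  0.9] w 0.351 q [ 0.12  0.38  1.76  0.    0.99 -1.73]
turn rotvec [-0.     0.011 -0.012]
shift cm [0.53 1.06 8.07] dist 81.6
[294.5282869  219.12840957]
```

View pics/w4.png

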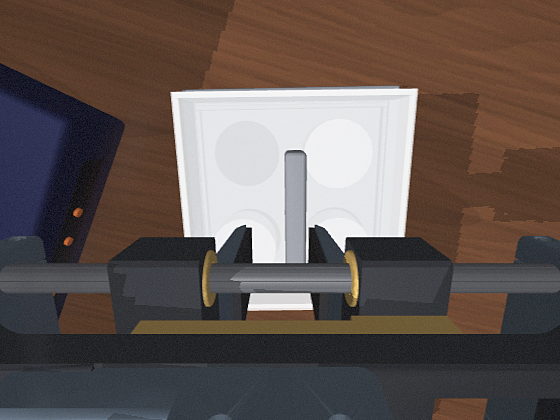

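Request:
{"name": "arm_command", "arguments": {
  "commands": [
    [[0.5,1.1,0],[0,0.011,-0.012]],
    [[0,0,2.2],[0,0,0]],
    [[0,0,2.2],[0,0,0]],
    [[0,0,0],[0,0,0]]
  ]
}}

```text
time_s: 10.5
ee_pos: [471.1, 127.6, 137.4]
ee_rot: [0.005, -0.142, 0.99, 0.0]
wrist_force: [0.6, -0.3, 1.0]
width: 0.347
```

```bash
python3 goto.py 466.5 126 93 106.4
```

```text
t 10.50 pos [471.1 127.6 137.4] yawy 106.4 tilt [-0.01  -0.001] F [ 0.6 -0.3  1. ] w 0.347 q [ 0.14  0.43  1.8   0.    0.9  -1.71]
turn rotvec [-0.001  0.01  -0.001]
shift cm [ 0.48 -0.02  4.44] dist 44.7
```

Request:
{"name": "arm_command", "arguments": {
  "commands": [
    [[0.4,0,1.5],[0,0.011,0]],
    [[0,0,1.5],[0,0,0]],
    [[0,0,1.4],[0,0,0]],
    [[0,0,0],[0,0,0]]
  ]
}}

```text
time_s: 10.9
ee_pos: [469.4, 127.4, 96.8]
ee_rot: [0.002, -0.143, 0.99, -0.001]
wrist_force: [0.3, 0.0, -0.1]
width: 0.352
```

```bash
python3 goto.py 466.5 126 93 106.4
```

```text
t 10.90 pos [469.4 127.4  96.8] yawy 106.4 tilt [-0.003 -0.002] F [ 0.3  0.  -0.1] w 0.352 q [ 0.14  0.5   1.84 -0.    0.8  -1.71]
turn rotvec [-0.002  0.003  0.   ]
shift cm [ 0.32 -0.06  0.38] dist 5.0
```

Request:
{"name": "arm_command", "arguments": {
  "commands": [
    [[0.3,0,0.4],[0,0.003,0]],
    [[0,0,0],[0,0,0]],
    [[0,0,0],[0,0,0]],
    [[0,0,0],[0,0,0]],
    [[0,0,0],[0,0,0]]
  ],
  "claw": -1,
  "force": 30
}}

```text
time_s: 11.4
ee_pos: [467.2, 126.8, 95.3]
ee_rot: [0.001, -0.143, 0.99, -0.001]
wrist_force: [-0.4, -0.5, -2.2]
width: 0.17
```

```bash
python3 goto.py 466.5 126 93 106.4
```

```text
t 11.40 pos [467.2 126.8  95.3] yawy 106.4 tilt [-0.002 -0.002] F [-0.4 -0.5 -2.2] w 0.170 q [ 0.14  0.5   1.84 -0.    0.79 -1.71]
turn rotvec [-0.002  0.002  0.   ]
shift cm [ 0.09 -0.06  0.23] dist 2.5
```

Request:
{"name": "arm_command", "arguments": {
  "commands": [
    [[0,0,-0.5],[0,0,0]],
    [[0,0,-1],[0,0,0]],
    [[0,0,-2],[0,0,0]],
    [[0,0,-2],[0,0,0]],
    [[0,0,-2],[0,0,0]],
    [[0,0,-1.5],[0,0,0]],
    [[0,0,0],[0,0,0]]
  ]
}}

```text
time_s: 12.1
ee_pos: [466.7, 126.9, 192.7]
ee_rot: [0.002, -0.143, 0.99, -0.001]
wrist_force: [0.4, -0.3, -2.2]
width: 0.174
```

```bash
python3 goto.py 401 352 185 106.4; python3 - <<'E'
from h import *
print(pix2('top',(121,203),75),pix2('top',(195,175),30))
E
```

```text
t 12.10 pos [466.7 126.9 192.7] yawy 106.4 tilt [-0.003 -0.002] F [ 0.4 -0.3 -2.2] w 0.174 q [ 0.14  0.35  1.74 -0.    1.05 -1.71]
turn rotvec [-0.002  0.003  0.   ]
shift cm [-0.06 23.45  0.77] dist 234.6
[603.38038111 462.05263071  75.        ] [682.53309843 299.37769701  30.        ]
```

Request:
{"name": "arm_command", "arguments": {
  "commands": [
    [[0,1,0],[0,0,0]],
    [[0,2.5,0],[0,0,0]],
    [[0,3.5,0],[0,0,0]],
    [[0,3.5,0],[0,0,0]],
    [[0,3.5,0],[0,0,0]],
    [[0,3.5,0],[0,0,0]],
    [[0,3,0],[0,0,0]],
    [[0,2,1],[0,0,0]],
    [[0,1,2],[0,0,0]],
    [[0,0,2.5],[0,0,0]],
    [[0,0,2],[0,0,0]],
    [[0,0,0],[0,0,0]]
  ]
}}

```text
time_s: 13.3
ee_pos: [388.9, 365.6, 106.9]
ee_rot: [-0.003, -0.143, 0.99, -0.002]
wrist_force: [0.8, -0.9, -1.9]
width: 0.177
```

```bash
python3 goto.py 401 352 86 106.4
```

```text
t 13.30 pos [388.9 365.6 106.9] yawy 106.4 tilt [ 0.007 -0.004] F [ 0.8 -0.9 -1.9] w 0.177 q [ 0.64  0.54  1.71 -0.    0.91 -1.21]
turn rotvec [-0.004 -0.007  0.   ]
shift cm [-0.78 -1.65  2.09] dist 27.8
```

Request:
{"name": "arm_command", "arguments": {
  "commands": [
    [[0,0,1],[-0.004,-0.007,0]],
    [[0,0,0.6],[0,0,0]],
    [[0,0,0.3],[0,0,0]],
    [[0,0,0],[0,0,0]]
  ]
}}

```text
time_s: 13.7
ee_pos: [387.8, 366.3, 87.9]
ee_rot: [-0.001, -0.143, 0.99, -0.0]
wrist_force: [-0.0, -0.8, -2.6]
width: 0.171
```

```bash
python3 goto.py 389 366 86 106.4
```

```text
t 13.70 pos [387.8 366.3  87.9] yawy 106.4 tilt [ 0.001 -0.   ] F [-0.  -0.8 -2.6] w 0.171 q [ 0.64  0.56  1.73  0.    0.85 -1.21]
turn rotvec [-0.    -0.001  0.   ]
shift cm [-0.11 -0.06  0.19] dist 2.2
```

Request:
{"name": "arm_command", "arguments": {
  "commands": [
    [[0,0,0.15],[0,0,0]],
    [[0,0,0.1],[0,0,0]],
    [[0,0,0.1],[0,0,0]],
    [[0,0,0],[0,0,0]]
  ]
}}

```text
time_s: 14.1
ee_pos: [388.6, 366.8, 85.6]
ee_rot: [0.0, -0.143, 0.99, 0.0]
wrist_force: [0.1, -0.3, -3.3]
width: 0.176
```

```bash
python3 goto.py 389 366 86 106.4
```

```text
t 14.10 pos [388.6 366.8  85.6] yawy 106.4 tilt [-0.001  0.001] F [ 0.1 -0.3 -3.3] w 0.176 q [ 0.64  0.57  1.73  0.    0.84 -1.21]
turn rotvec [ 0.001  0.001 -0.   ]
shift cm [-0.02 -0.09 -0.04] dist 0.9
```

Request:
{"name": "arm_command", "arguments": {
  "commands": [
    [[0,0,0.15],[0,0,0]],
    [[0,0,0.1],[0,0,0]],
    [[0,0,0],[0,0,0]]
  ]
}}

```text
time_s: 14.4
ee_pos: [388.8, 366.9, 84.6]
ee_rot: [0.001, -0.143, 0.99, 0.001]
wrist_force: [0.3, -0.8, -2.6]
width: 0.174
```

```bash
python3 goto.py 389 366 86 106.4
```

```text
t 14.40 pos [388.8 366.9  84.6] yawy 106.4 tilt [-0.002  0.001] F [ 0.3 -0.8 -2.6] w 0.174 q [ 0.64  0.57  1.73  0.    0.84 -1.21]
turn rotvec [ 0.001  0.002 -0.   ]
shift cm [ 0.01 -0.09 -0.14] dist 1.7
```

Request:
{"name": "arm_command", "arguments": {
  "commands": [
    [[0,0,0.15],[0,0,0]],
    [[0,0,0.15],[0,0,0]],
    [[0,0,0],[0,0,0]]
  ]
}}

```text
time_s: 14.7
ee_pos: [389.2, 367.1, 84.4]
ee_rot: [0.002, -0.143, 0.99, 0.001]
wrist_force: [-0.0, 0.1, -2.8]
width: 0.172
```

```bash
python3 goto.py 389 366 86 106.4
```

```text
t 14.70 pos [389.2 367.1  84.4] yawy 106.4 tilt [-0.005  0.002] F [-0.   0.1 -2.8] w 0.172 q [ 0.64  0.57  1.73  0.    0.84 -1.21]
turn rotvec [ 0.002  0.005 -0.   ]
shift cm [ 0.05 -0.1  -0.16] dist 1.9
```

Request:
{"name": "arm_command", "arguments": {
  "commands": [
    [[0,0,0.3],[0,0,0]],
    [[0,0,0],[0,0,0]]
  ]
}}

```text
time_s: 14.9
ee_pos: [390.0, 367.4, 82.8]
ee_rot: [0.003, -0.143, 0.99, 0.002]
wrist_force: [0.2, -0.2, -2.7]
width: 0.174
```

```bash
python3 goto.py 389 366 86 106.4; python3 -c "
from h import *
snap('scene','s4',(200,80,360,210),4)"
```

```text
t 14.90 pos [390.  367.4  82.8] yawy 106.4 tilt [-0.007  0.002] F [ 0.2 -0.2 -2.7] w 0.174 q [ 0.64  0.57  1.73 -0.    0.83 -1.21]
turn rotvec [0.002 0.007 0.   ]
shift cm [ 0.14 -0.11 -0.32] dist 3.6
```

View pics/s4.png

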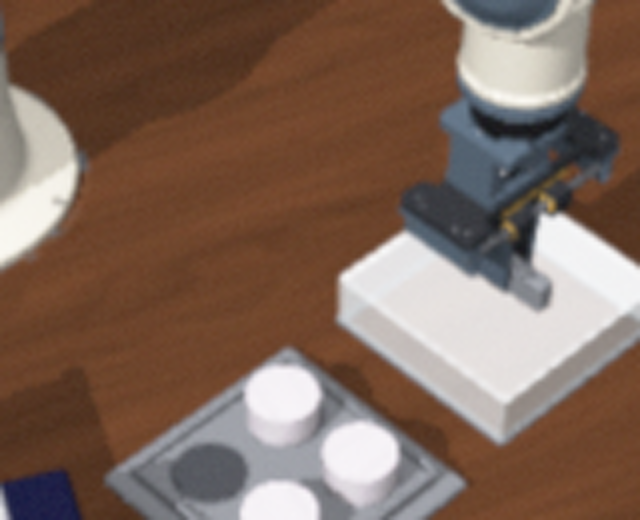

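Request:
{"name": "arm_command", "arguments": {
  "commands": [
    [[0,0,0.3],[0.002,0.007,0]],
    [[0,0,0],[0,0,0]],
    [[0,0,0],[0,0,0]]
  ]
}}

```text
time_s: 15.25
ee_pos: [390.8, 367.8, 80.7]
ee_rot: [0.001, -0.143, 0.99, 0.0]
wrist_force: [0.5, -0.0, -1.6]
width: 0.174
```

```bash
python3 goto.py 389 366 86 106.4
```

```text
t 15.25 pos [390.8 367.8  80.7] yawy 106.4 tilt [-0.002  0.001] F [ 0.5 -0.  -1.6] w 0.174 q [ 0.64  0.58  1.73  0.    0.83 -1.21]
turn rotvec [0.001 0.002 0.   ]
shift cm [ 0.23 -0.13 -0.53] dist 5.9
```

Force is beginning to drop; one more millimetre or two, then release.

Request:
{"name": "arm_command", "arguments": {
  "commands": [
    [[0,0,0.3],[0,0,0]],
    [[0,0,0],[0,0,0]],
    [[0,0,0],[0,0,0]]
  ]
}}

```text
time_s: 15.55
ee_pos: [391.6, 368.0, 78.6]
ee_rot: [0.002, -0.143, 0.99, 0.001]
wrist_force: [0.2, 0.8, -2.1]
width: 0.169
```

```bash
python3 goto.py 389 366 86 106.4
```

```text
t 15.55 pos [391.6 368.   78.6] yawy 106.4 tilt [-0.004  0.001] F [ 0.2  0.8 -2.1] w 0.169 q [ 0.64  0.58  1.73 -0.    0.83 -1.21]
turn rotvec [0.001 0.004 0.   ]
shift cm [ 0.3  -0.12 -0.74] dist 8.1
```

```bash
python3 -c "
from h import *
snap('scene','s5',(260,110,400,200),5);snap('wrist','w5')"
```

```text
(no output)
```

View pics/s5.png

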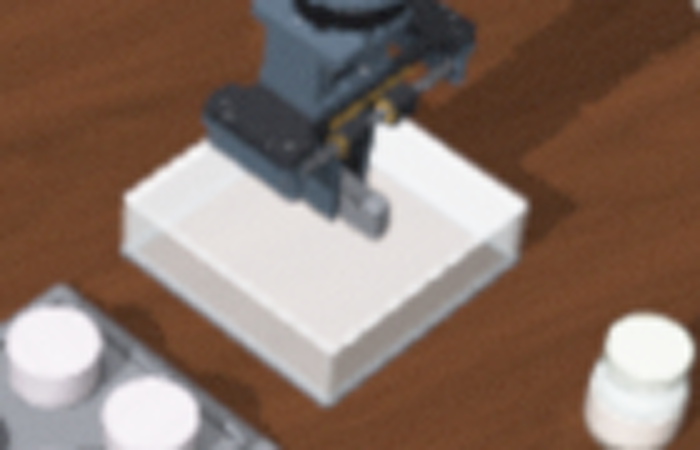

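View pics/w5.png

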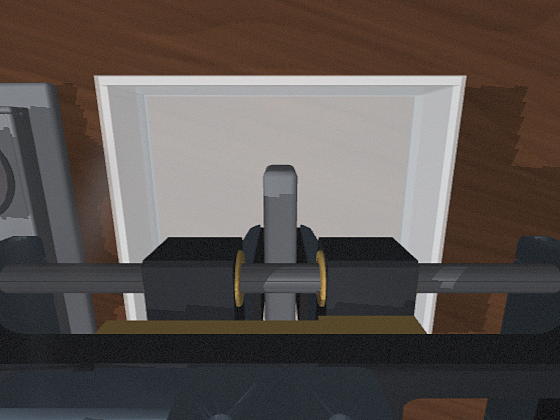

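```bash
python3 -c "
from h import *
f=lambda u,v:(260+u/5,110+v/5)
for z in (0,5,10): print(z,pix2('scene',f(326,404),z),pix2('scene',f(331,351),55+z))
for z in (0,5,10): print(z,pix2('scene',f(124,254),z),pix2('scene',f(124,198),55+z))
for z in (0,5,10): print(z,pix2('scene',f(519,262),z),pix2('scene',f(527,207),55+z))
K=391.6,368.0
a=np.radians(16.4);c,s=np.cos(a),np.sin(a)
for x,y in((95,95),(95,-95),(-95,-95),(-95,95)):
  X=np.array([K[0]+c*x-s*y,K[1]+s*x+c*y,0]);print(X,(proj('scene',X)-[260,110])*5,(proj('scene',X+[0,0,55])-[260,110])*5)
"
```

```text
0 [505.61907478 304.12994914   0.        ] [506.9845847  302.04227143  55.        ]
5 [509.05989381 301.64819737   5.        ] [510.57252864 299.45885031  60.        ]
10 [512.50071284 299.16644559  10.        ] [514.16047258 296.8754292   65.        ]
0 [327.21323692 248.97628704   0.        ] [327.47543534 247.84284399  55.        ]
5 [331.34294446 246.7075032    5.        ] [331.7872755  245.47798979  60.        ]
10 [335.472652   244.43871936  10.        ] [336.09911566 243.11313559  65.        ]
0 [456.45666894 486.39205566   0.        ] [456.69924369 483.61068275  55.        ]
5 [460.08732154 483.20652495   5.        ] [460.48997043 480.29506115  60.        ]
10 [463.71797413 480.02099424  10.        ] [464.28069718 476.97943954  65.        ]
[455.91238918 485.95726598   0.        ] [518.03040856 261.69150628] [529.30146294 205.09441888]
[509.55726598 303.68761082   0.        ] [328.48286564 408.35811517] [335.2891149  352.83236048]
[327.28761082 250.04273402   0.        ] [125.42916198 253.55356401] [126.78403889 196.74649562]
[273.64273402 432.31238918   0.        ] [315.58763665 120.20503684] [321.46705508  62.75426117]
```

Request:
{"name": "arm_command", "arguments": {
  "commands": [
    [[0,0,0],[0,0,0]],
    [[0,0,0],[0,0,0]],
    [[0,0,0],[0,0,0]],
    [[0,0,0],[0,0,0]]
  ],
  "claw": -0.4
}}

```text
time_s: 16.05
ee_pos: [391.4, 368.1, 78.1]
ee_rot: [0.001, -0.143, 0.99, 0.001]
wrist_force: [0.4, 0.2, 0.0]
width: 0.302
```

```bash
python3 goto.py 389 366 200 106.4;python3 -c "
from h import *
snap('scene','s6',(260,110,400,200),5)"
```

```text
t 16.05 pos [391.4 368.1  78.1] yawy 106.4 tilt [-0.003  0.001] F [0.4 0.2 0. ] w 0.302 q [ 0.64  0.58  1.73 -0.    0.83 -1.21]
turn rotvec [0.001 0.003 0.   ]
shift cm [  0.29  -0.13 -12.19] dist 121.9
```

View pics/s6.png

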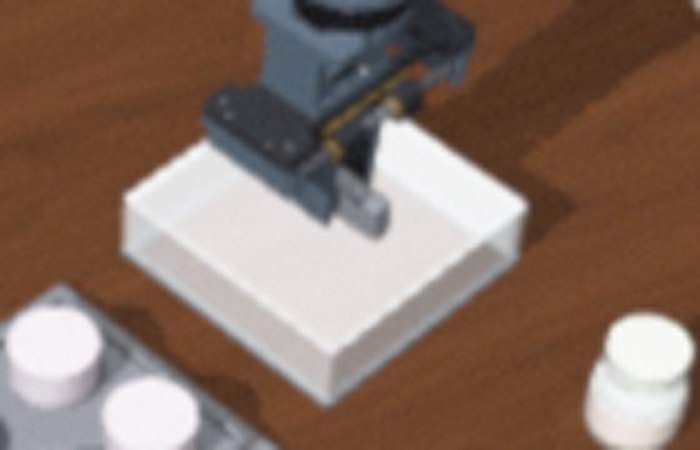

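Request:
{"name": "arm_command", "arguments": {
  "commands": [
    [[0,0,-1],[0,0,0]],
    [[0,0,-3],[0,0,0]],
    [[0,0,-4],[0,0,0]],
    [[0,0,-4],[0,0,0]],
    [[0,0,-4],[0,0,0]],
    [[0,0,0],[0,0,0]]
  ]
}}

```text
time_s: 16.7
ee_pos: [390.3, 367.3, 247.1]
ee_rot: [0.001, -0.143, 0.99, 0.0]
wrist_force: [0.4, 0.5, -0.4]
width: 0.3
```

```bash
python3 goto.py 389 366 200 106.4;python3 -c "
from h import *
snap('top','t7',(60,160,340,370),2.8);snap('scene','s7',(200,110,340,240),5)"
```

```text
t 16.70 pos [390.3 367.3 247.1] yawy 106.4 tilt [-0.002  0.   ] F [ 0.4  0.5 -0.4] w 0.300 q [ 0.64  0.36  1.55 -0.    1.23 -1.21]
turn rotvec [0.    0.002 0.   ]
shift cm [ 0.16 -0.09  4.71] dist 47.2
```

View pics/t7.png

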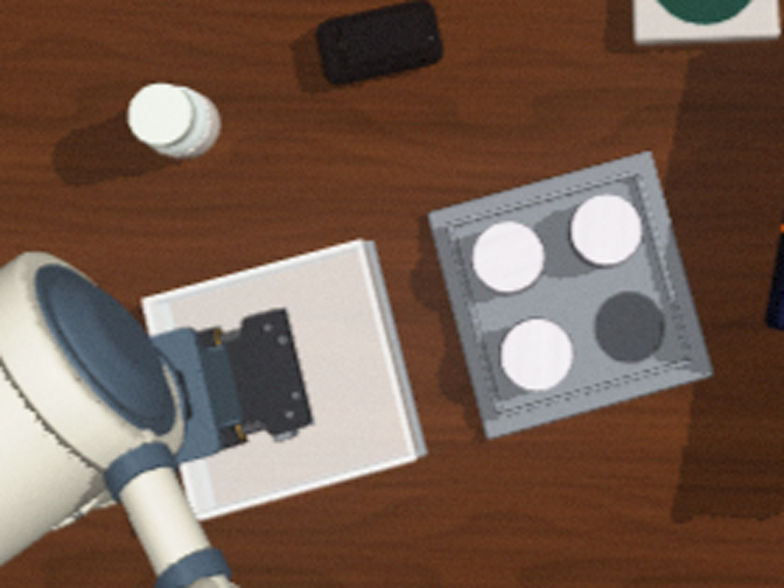

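View pics/s7.png

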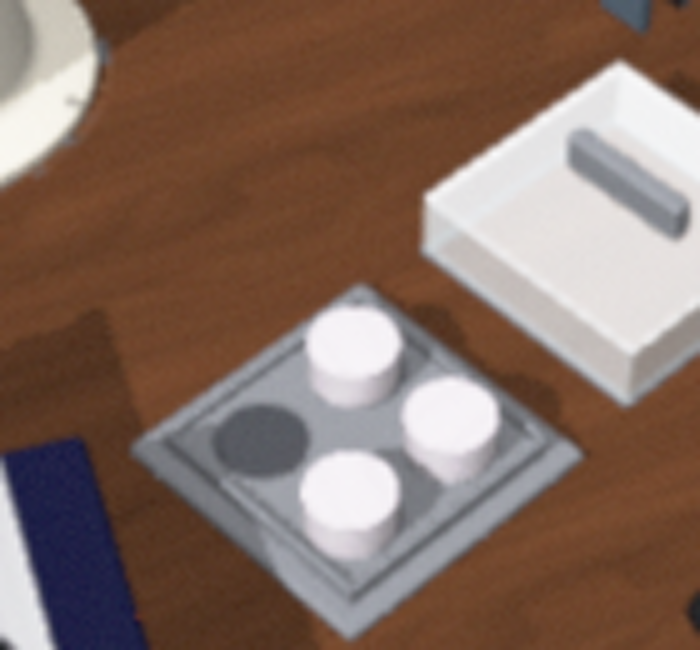

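```bash
python3 -c "
from h import *
f=lambda u,v:(60+u/2.8,160+v/2.8);g=lambda u,v:(200+u/5,110+v/5)
for n,a,b in(('A',(508,257),(450,412)),('B',(607,229),(350,493)),('C',(536,354),(354,343))):
  print(n,pix2('top',f(*a),48).round(1),pix2('scene',g(*b),48).round(1))
C=np.array([pix2('top',f(*a),10) for a in ((430,213),(651,153),(712,375),(489,437))]);print(C.round(1),C.mean(0))
D=np.array([pix2('scene',g(*a),10) for a in ((582,455),(350,638),(132,447),(361,284))]);print(D.round(1),D.mean(0))
for C in(C,D): print([np.degrees(np.arctan2(*(C[i]-C[i-1])[1::-1])).round(1) for i in range(4)],[np.linalg.norm(C[i]-C[i-1]).round(0) for i in range(4)])
"; python3 goto.py 466 126 160 -29
```

```text
A [495.1 177.8  48. ] [494.  178.6  48. ]
B [520.5  94.   48. ] [523.   93.7  48. ]
C [413.9 151.8  48. ] [415.4 150.9  48. ]
[[5.339e+02 2.511e+02 1.000e+01]
 [5.909e+02 5.680e+01 1.000e+01]
 [3.971e+02 4.000e-01 1.000e+01]
 [3.406e+02 1.931e+02 1.000e+01]] [465.62160974 125.33664432  10.        ]
[[ 5.363e+02  2.525e+02  1.000e+01]
 [ 5.956e+02  5.670e+01  1.000e+01]
 [ 3.998e+02 -1.000e-01  1.000e+01]
 [ 3.406e+02  1.938e+02  1.000e+01]] [468.08868812 125.73516363  10.        ]
[np.float64(16.7), np.float64(-73.6), np.float64(-163.8), np.float64(106.4)] [np.float64(202.0), np.float64(203.0), np.float64(202.0), np.float64(201.0)]
[np.float64(16.7), np.float64(-73.2), np.float64(-163.8), np.float64(107.0)] [np.float64(204.0), np.float64(205.0), np.float64(204.0), np.float64(203.0)]
t 16.80 pos [388.9 366.2 242.9] yawy 106.4 tilt [ 0.004 -0.002] F [-0.2 -0.3 -0.3] w 0.299 q [ 0.64  0.36  1.56 -0.    1.23 -1.21]
turn rotvec [-0.005  0.     2.364]
shift cm [-17.27  18.39   8.29] dist 265.5
```

Request:
{"name": "arm_command", "arguments": {
  "commands": [
    [[0,0,0],[0,0,0.148]],
    [[0,0,0],[0,0,0.148]],
    [[0,0,0],[0,0,0.148]],
    [[0,0,0],[0,0,0.148]],
    [[0,0,0],[0,0,0.148]],
    [[0,0,0],[0,0,0.148]],
    [[0,0,0],[0,0,0.148]],
    [[0,0,0],[0,0,0.148]],
    [[0,0,0],[0,0,0.148]],
    [[0,0,0],[0,0,0.148]],
    [[0,0,0],[0,0,0.148]],
    [[0,0,0],[0,0,0.148]],
    [[0,0,0],[0,0,0.148]],
    [[0,0,0],[0,0,0.148]],
    [[0,0,0],[0,0,0.148]],
    [[0,0,0],[0,0,0.148]],
    [[0,0,0],[0,0,0]]
  ],
  "claw": 0.9
}}

```text
time_s: 18.5
ee_pos: [377.5, 357.4, 222.9]
ee_rot: [0.003, 0.872, 0.489, -0.022]
wrist_force: [-0.5, -0.3, 1.5]
width: 0.947
```

```bash
python3 goto.py 494.6 178.2 140 -28.5
```

```text
t 18.50 pos [377.5 357.4 222.9] yawy -31.4 tilt [-0.042 -0.016] F [-0.5 -0.3  1.5] w 0.947 q [ 0.64  0.38  1.59 -0.    1.22  1.19]
turn rotvec [-0.017  0.041 -0.05 ]
shift cm [-10.16  18.84   8.29] dist 229.6
```

Request:
{"name": "arm_command", "arguments": {
  "commands": [
    [[0,0,0],[-0.017,0.041,-0.05]],
    [[-1.1,2.1,0],[0,0,0]],
    [[-1.7,3.1,0],[0,0,0]],
    [[-1.7,3.1,0],[0,0,0]],
    [[-1.7,3.1,0.5],[0,0,0]],
    [[-1.7,3.1,1],[0,0,0]],
    [[-1.7,3.1,2],[0,0,0]],
    [[-0.5,1,2],[0,0,0]],
    [[0,0,0],[0,0,0]]
  ]
}}

```text
time_s: 19.4
ee_pos: [496.4, 174.4, 160.1]
ee_rot: [-0.001, 0.846, 0.533, -0.005]
wrist_force: [-0.3, 0.2, 0.3]
width: 0.949
```

```bash
python3 goto.py 494.6 178.2 140 -28.5; python3 - <<'E'
from h import *
s=snap('wrist','w8')
for d in((494.6,178.2,48),(521.5,93.8,48),(414.6,151.4,48)): print(proj('wrist',d,s).round(0))
E
```

```text
t 19.40 pos [496.4 174.4 160.1] yawy -25.6 tilt [-0.007 -0.007] F [-0.3  0.2  0.3] w 0.949 q [ 0.23  0.45  1.67 -0.    1.03  0.67]
turn rotvec [-0.006  0.007  0.051]
shift cm [ 0.25 -0.34  2.01] dist 20.5
[278. 209.]
[345. 278.]
[211. 272.]
```

View pics/w8.png

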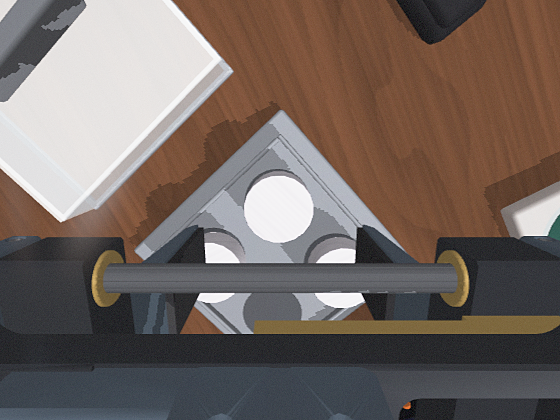

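Request:
{"name": "arm_command", "arguments": {
  "commands": [
    [[0.2,-0.3,0],[-0.006,0.007,0.051]],
    [[0,0,3],[0,0,0]],
    [[0,0,3],[0,0,0]],
    [[0,0,0],[0,0,0]]
  ]
}}

```text
time_s: 19.85
ee_pos: [494.0, 181.9, 103.4]
ee_rot: [0.0, 0.857, 0.516, 0.002]
wrist_force: [-0.4, 0.3, 0.8]
width: 0.955
```

```bash
python3 goto.py 494.6 178.2 50 -28.5
```

```text
t 19.85 pos [494.  181.9 103.4] yawy -27.9 tilt [0.003 0.002] F [-0.4  0.3  0.8] w 0.955 q [0.24 0.53 1.74 0.   0.87 0.73]
turn rotvec [ 0.002 -0.003  0.01 ]
shift cm [-0.3   0.24  5.34] dist 53.5
```

Request:
{"name": "arm_command", "arguments": {
  "commands": [
    [[-0.3,0.2,1.5],[0,0,0]],
    [[0,0,2],[0,0,0]],
    [[0,0,1.2],[0,0,0]],
    [[0,0,0],[0,0,0]]
  ]
}}

```text
time_s: 20.25
ee_pos: [495.4, 181.9, 60.8]
ee_rot: [0.001, 0.854, 0.52, 0.004]
wrist_force: [0.1, 0.3, -0.3]
width: 0.949
```

```bash
python3 goto.py 494.6 178.2 50 -28.5
```

```text
t 20.25 pos [495.4 181.9  60.8] yawy -27.4 tilt [0.006 0.005] F [ 0.1  0.3 -0.3] w 0.949 q [0.24 0.6  1.77 0.   0.77 0.71]
turn rotvec [ 0.005 -0.006  0.019]
shift cm [-0.36  0.1   1.08] dist 11.4
```

Request:
{"name": "arm_command", "arguments": {
  "commands": [
    [[-0.35,0.1,1.0],[0.005,-0.006,0.019]],
    [[0,0,0],[0,0,0]]
  ]
}}

```text
time_s: 20.45
ee_pos: [495.4, 178.8, 52.0]
ee_rot: [0.0, 0.859, 0.511, 0.001]
wrist_force: [-0.2, -0.7, -0.9]
width: 0.951
```

```bash
python3 goto.py 494.6 178.2 50 -28.5
```

```text
t 20.45 pos [495.4 178.8  52. ] yawy -28.5 tilt [0.001 0.001] F [-0.2 -0.7 -0.9] w 0.951 q [ 0.23  0.62  1.77 -0.    0.75  0.73]
turn rotvec [ 0.001 -0.001  0.   ]
shift cm [-0.1  -0.04  0.2 ] dist 2.3
```

Request:
{"name": "arm_command", "arguments": {
  "commands": [
    [[-0.1,0,0.2],[0,0,0]],
    [[0,0,0],[0,0,0]],
    [[0,0,0],[0,0,0]],
    [[0,0,0],[0,0,0]],
    [[0,0,0],[0,0,0]]
  ],
  "claw": -1,
  "force": 25
}}

```text
time_s: 20.95
ee_pos: [495.6, 178.0, 51.3]
ee_rot: [0.0, 0.859, 0.511, 0.002]
wrist_force: [0.0, 0.1, -3.6]
width: 0.65
```

```bash
python3 goto.py 494.6 178.2 50 -28.5
```

```text
t 20.95 pos [495.6 178.   51.3] yawy -28.5 tilt [0.002 0.002] F [ 0.   0.1 -3.6] w 0.650 q [0.23 0.62 1.77 0.   0.75 0.73]
turn rotvec [ 0.002 -0.002  0.   ]
shift cm [-0.02 -0.1   0.13] dist 1.6
```

Request:
{"name": "arm_command", "arguments": {
  "commands": [
    [[0,0,-0.5],[0,0,0]],
    [[0,0,-2],[0,0,0]],
    [[0,0,-4],[0,0,0]],
    [[0,0,-4],[0,0,0]],
    [[0,0,-4],[0,0,0]],
    [[0,0,-2],[0,0,0]],
    [[0,0,0],[0,0,-0.108]],
    [[0,0,0],[0,0,-0.108]],
    [[0,0,0],[0,0,-0.108]],
    [[0,0,0],[0,0,0]]
  ]
}}

```text
time_s: 21.95
ee_pos: [493.2, 177.5, 226.2]
ee_rot: [0.0, 0.762, 0.648, 0.001]
wrist_force: [0.2, 0.2, -2.7]
width: 0.649
```

```bash
python3 goto.py 466.4 -236.1 200 -10
```

```text
t 21.95 pos [493.2 177.5 226.2] yawy -9.3 tilt [0.001 0.002] F [ 0.2  0.2 -2.7] w 0.649 q [0.23 0.36 1.61 0.   1.17 0.39]
turn rotvec [ 0.002 -0.001  0.012]
shift cm [-41.19   4.54   2.62] dist 415.3
```

Request:
{"name": "arm_command", "arguments": {
  "commands": [
    [[-1.5,0.2,0],[0,0,0.012]],
    [[-3.3,0.35,0],[0,0,0]],
    [[-3.3,0.35,0],[0,0,0]],
    [[-3.3,0.35,0],[0,0,0]],
    [[-3.3,0.35,0],[0,0,0]],
    [[-3.3,0.35,0],[0,0,0]],
    [[-3.3,0.35,0],[0,0,0]],
    [[-3.3,0.35,0],[0,0,0]],
    [[-3.3,0.35,0],[0,0,0]],
    [[-3.3,0.35,0],[0,0,0]],
    [[-3.3,0.35,0],[0,0,0]],
    [[-3.3,0.35,0],[0,0,0]],
    [[-2,0.2,0],[0,0,0]],
    [[0,0,0],[0,0,0]]
  ]
}}

```text
time_s: 23.35
ee_pos: [448.3, -244.7, 225.9]
ee_rot: [-0.0, 0.783, 0.623, -0.001]
wrist_force: [0.7, 0.3, -4.3]
width: 0.654
```

```bash
python3 goto.py 466.4 -236.1 200 -10
```

```text
t 23.35 pos [ 448.3 -244.7  225.9] yawy -13.0 tilt [-0.001 -0.001] F [ 0.7  0.3 -4.3] w 0.654 q [-0.62  0.35  1.64 -0.    1.16 -0.39]
turn rotvec [-0.001  0.001 -0.052]
shift cm [1.16 1.63 2.59] dist 32.8
```

Request:
{"name": "arm_command", "arguments": {
  "commands": [
    [[0,0,0],[0,0,-0.052]],
    [[1.1,1.6,2],[0,0,0]],
    [[0,0,3],[0,0,0]],
    [[0,0,2],[0,0,0]],
    [[0,0,0],[0,0,0]]
  ]
}}

```text
time_s: 23.85
ee_pos: [463.9, -237.3, 154.5]
ee_rot: [-0.0, 0.771, 0.637, -0.001]
wrist_force: [0.1, -0.6, -2.7]
width: 0.653
```

```bash
python3 goto.py 466.4 -236.1 132 -10
```

```text
t 23.85 pos [ 463.9 -237.3  154.5] yawy -10.9 tilt [-0.001 -0.002] F [ 0.1 -0.6 -2.7] w 0.653 q [-0.59  0.45  1.7  -0.    0.99 -0.4 ]
turn rotvec [-0.002  0.001 -0.015]
shift cm [0.17 0.23 2.25] dist 22.7
```

Request:
{"name": "arm_command", "arguments": {
  "commands": [
    [[0.2,0.2,1],[0,0,-0.01]],
    [[0,0,0.8],[0,0,0]],
    [[0,0,0.3],[0,0,0]],
    [[0,0,0],[0,0,0]]
  ]
}}

```text
time_s: 24.25
ee_pos: [466.6, -235.8, 134.0]
ee_rot: [0.001, 0.768, 0.64, -0.001]
wrist_force: [-0.0, -0.0, -1.7]
width: 0.648
```

```bash
python3 goto.py 466.4 -236.1 130 -10
```

```text
t 24.25 pos [ 466.6 -235.8  134. ] yawy -10.4 tilt [-0.002  0.   ] F [-0.  -0.  -1.7] w 0.648 q [-0.58  0.48  1.71 -0.    0.94 -0.4 ]
turn rotvec [ 0.     0.002 -0.008]
shift cm [-0.03 -0.01  0.4 ] dist 4.0
```

Request:
{"name": "arm_command", "arguments": {
  "commands": [
    [[0,0,0.3],[0,0,0]],
    [[0,0,0.2],[0,0,0]],
    [[0,0,0],[0,0,0]]
  ]
}}

```text
time_s: 24.55
ee_pos: [467.0, -236.2, 130.2]
ee_rot: [0.002, 0.769, 0.64, -0.0]
wrist_force: [0.2, -0.5, -2.1]
width: 0.648
```

```bash
python3 goto.py 466.4 -236.1 130 -10
```

```text
t 24.55 pos [ 467.  -236.2  130.2] yawy -10.5 tilt [-0.003  0.002] F [ 0.2 -0.5 -2.1] w 0.648 q [-0.58  0.49  1.72 -0.    0.93 -0.4 ]
turn rotvec [ 0.002  0.003 -0.008]
shift cm [ 0.   -0.06  0.02] dist 0.6
```

Request:
{"name": "arm_command", "arguments": {
  "commands": [
    [[0,0,0.3],[0,0,0]],
    [[0,0,0],[0,0,0]]
  ]
}}

```text
time_s: 24.75
ee_pos: [467.1, -236.6, 128.9]
ee_rot: [0.002, 0.769, 0.64, -0.0]
wrist_force: [1.0, 0.3, -4.0]
width: 0.654
```

```bash
python3 goto.py 466.4 -236.1 130 -10
```

```text
t 24.75 pos [ 467.1 -236.6  128.9] yawy -10.5 tilt [-0.004  0.003] F [ 1.   0.3 -4. ] w 0.654 q [-0.58  0.49  1.72 -0.    0.93 -0.4 ]
turn rotvec [ 0.003  0.004 -0.008]
shift cm [ 0.04 -0.08 -0.11] dist 1.4
```

Request:
{"name": "arm_command", "arguments": {
  "commands": [
    [[0,0,0.3],[0,0,0]],
    [[0,0,0],[0,0,0]]
  ]
}}

```text
time_s: 24.95
ee_pos: [467.5, -237.0, 127.3]
ee_rot: [0.004, 0.769, 0.64, -0.0]
wrist_force: [0.7, 0.4, -2.6]
width: 0.652
```

```bash
python3 goto.py 466.4 -236.1 130 -10; python3 -c "
from h import *
snap('scene','s9',(110,120,250,250),5)"
```

```text
t 24.95 pos [ 467.5 -237.   127.3] yawy -10.5 tilt [-0.005  0.005] F [ 0.7  0.4 -2.6] w 0.652 q [-0.58  0.49  1.72 -0.    0.92 -0.4 ]
turn rotvec [ 0.005  0.005 -0.008]
shift cm [ 0.07 -0.12 -0.27] dist 3.0
```

View pics/s9.png

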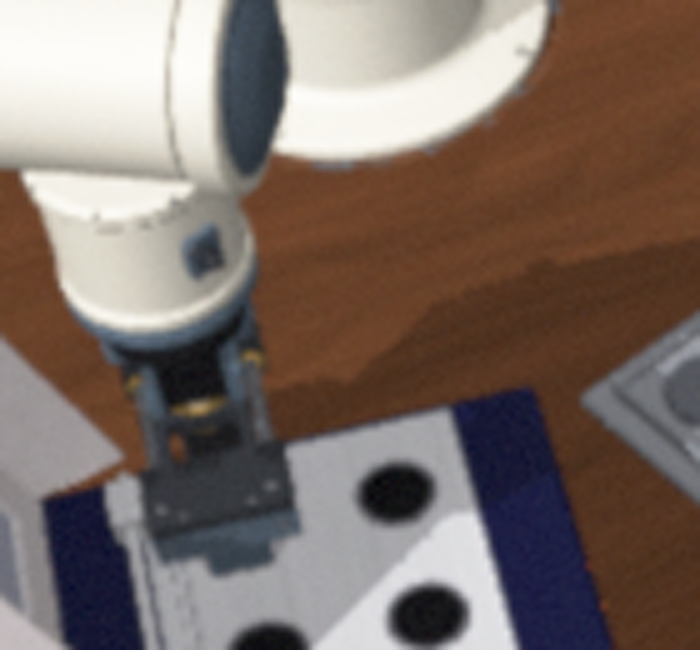

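Request:
{"name": "arm_command", "arguments": {
  "commands": [
    [[0,0,0],[0,0,0]],
    [[0,0,0],[0,0,0]],
    [[0,0,0],[0,0,0]],
    [[0,0,0],[0,0,0]],
    [[0,0,-1],[0,0,0]],
    [[0,0,-3],[0,0,0]],
    [[0,0,-4],[0,0,0]],
    [[0,0,-4],[0,0,0]],
    [[0,0,0],[0,0,0]]
  ],
  "claw": 0.7
}}

```text
time_s: 25.9
ee_pos: [466.9, -236.3, 253.5]
ee_rot: [0.003, 0.769, 0.64, -0.0]
wrist_force: [0.7, 0.5, -1.0]
width: 0.846
```

```bash
python3 goto.py 521.5 93.8 200 -28.5; python3 -c "
from h import *
s=snap('wrist','w10')
print(proj('wrist',(466.4,-236.1,127),s),proj('wrist',(467.5,-237,127),s))"
```

```text
t 25.90 pos [ 466.9 -236.3  253.5] yawy -10.5 tilt [-0.004  0.005] F [ 0.7  0.5 -1. ] w 0.846 q [-0.58  0.33  1.57 -0.    1.23 -0.4 ]
turn rotvec [0.005 0.004 0.315]
shift cm [ 31.61 -10.96   5.35] dist 338.8
[279.63047568 208.4986476 ] [281.00627701 209.23401225]
```

View pics/w10.png

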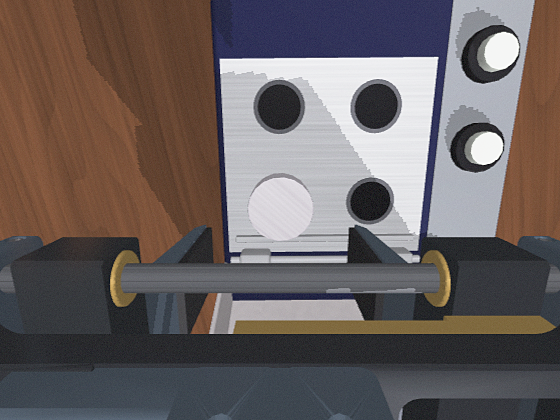

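Request:
{"name": "arm_command", "arguments": {
  "commands": [
    [[2,-0.5,0],[0,0,0]],
    [[3.2,-0.5,0],[0.005,0.004,0.105]],
    [[3.2,-0.8,0],[0,0,0.105]],
    [[3.3,-1.1,0],[0,0,0.105]],
    [[3.3,-1.2,0],[0,0,0]],
    [[3.3,-1.2,0.5],[0,0,0]],
    [[3.3,-1.2,1],[0,0,0]],
    [[3.3,-1.2,1],[0,0,0]],
    [[3.3,-1.2,1],[0,0,0]],
    [[2.3,-1,1],[0,0,0]],
    [[0,0,0],[0,0,0]]
  ],
  "claw": 0.9
}}

```text
time_s: 27.05
ee_pos: [496.9, 95.0, 200.6]
ee_rot: [-0.004, 0.864, 0.504, -0.004]
wrist_force: [0.7, -0.7, 0.5]
width: 0.95
```

```bash
python3 goto.py 521.5 93.8 150 -28.5
```

```text
t 27.05 pos [496.9  95.  200.6] yawy -29.5 tilt [-0.004 -0.011] F [ 0.7 -0.7  0.5] w 0.950 q [0.07 0.37 1.67 0.   1.11 0.58]
turn rotvec [-0.011  0.004 -0.017]
shift cm [1.07 2.22 5.06] dist 56.3
```

Request:
{"name": "arm_command", "arguments": {
  "commands": [
    [[0,0,0],[-0.011,0.004,-0.017]],
    [[1.1,2.2,2.5],[0,0,0]],
    [[0,0,2.5],[0,0,0]],
    [[0,0,0],[0,0,0]]
  ]
}}

```text
time_s: 27.45
ee_pos: [521.5, 92.5, 149.6]
ee_rot: [0.001, 0.858, 0.513, 0.001]
wrist_force: [0.2, 0.1, 0.6]
width: 0.946
```

```bash
python3 goto.py 521.5 93.8 50 -28.5; python3 -c "
from h import *
s=snap('wrist','w11')
print(proj('wrist',(521.5,93.8,48),s),proj('wrist',(414.6,151.4,48),s))"
```

```text
t 27.45 pos [521.5  92.5 149.6] yawy -28.3 tilt [0.    0.002] F [0.2 0.1 0.6] w 0.946 q [ 0.06  0.47  1.68 -0.    0.99  0.56]
turn rotvec [ 0.002 -0.     0.004]
shift cm [ 0.12 -0.06  9.96] dist 99.6
[279.52781337 214.6294052 ] [132.46503354 214.54422979]
```

View pics/w11.png

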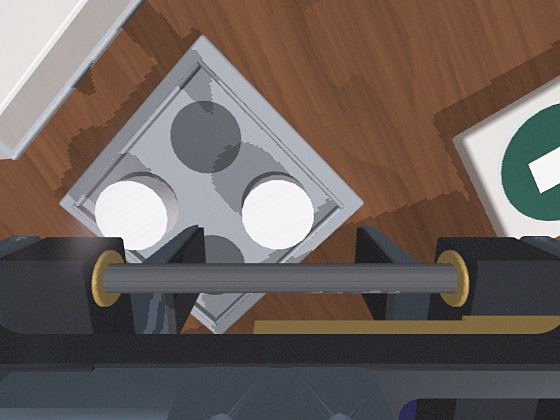

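Request:
{"name": "arm_command", "arguments": {
  "commands": [
    [[0.3,-0.1,2],[0,0,0]],
    [[0,0,3],[0,0,0]],
    [[0,0,3],[0,0,0]],
    [[0,0,0],[0,0,0]]
  ]
}}

```text
time_s: 27.9
ee_pos: [526.4, 93.5, 75.4]
ee_rot: [0.004, 0.859, 0.512, 0.006]
wrist_force: [-0.7, -0.4, -0.2]
width: 0.95
```

```bash
python3 goto.py 522.6 93.8 50 -28.5
```

```text
t 27.90 pos [526.4  93.5  75.4] yawy -28.4 tilt [0.006 0.012] F [-0.7 -0.4 -0.2] w 0.950 q [ 0.06  0.58  1.74 -0.    0.8   0.56]
turn rotvec [ 0.012 -0.006  0.002]
shift cm [-0.16 -0.35  2.54] dist 25.7
```

Request:
{"name": "arm_command", "arguments": {
  "commands": [
    [[-0.1,-0.3,1],[0.012,-0.006,0]],
    [[0,0,1.2],[0,0,0]],
    [[0,0,0.2],[0,0,0]],
    [[0,0,0],[0,0,0]]
  ]
}}

```text
time_s: 28.3
ee_pos: [525.5, 93.5, 54.6]
ee_rot: [0.001, 0.859, 0.512, 0.002]
wrist_force: [-0.8, 0.4, 0.6]
width: 0.951
```

```bash
python3 goto.py 522.6 93.8 50 -28.5
```

```text
t 28.30 pos [525.5  93.5  54.6] yawy -28.4 tilt [0.002 0.004] F [-0.8  0.4  0.6] w 0.951 q [ 0.06  0.62  1.75 -0.    0.77  0.56]
turn rotvec [ 0.004 -0.002  0.002]
shift cm [-0.11 -0.27  0.46] dist 5.4
```

Request:
{"name": "arm_command", "arguments": {
  "commands": [
    [[-0.1,-0.25,0.4],[0,0,0]],
    [[0,0,0],[0,0,0]],
    [[0,0,0],[0,0,0]],
    [[0,0,0],[0,0,0]],
    [[0,0,0],[0,0,0]],
    [[0,0,0],[0,0,0]]
  ],
  "claw": -1
}}

```text
time_s: 28.9
ee_pos: [523.1, 94.0, 51.5]
ee_rot: [0.001, 0.859, 0.512, 0.003]
wrist_force: [0.3, 0.6, -1.7]
width: 0.651
```

```bash
python3 goto.py 522.6 93.8 50 -28.5
```

```text
t 28.90 pos [523.1  94.   51.5] yawy -28.4 tilt [0.003 0.005] F [ 0.3  0.6 -1.7] w 0.651 q [ 0.07  0.62  1.76 -0.    0.75  0.56]
turn rotvec [ 0.005 -0.003  0.002]
shift cm [-0.04 -0.03  0.15] dist 1.6
```

Request:
{"name": "arm_command", "arguments": {
  "commands": [
    [[0,0,-0.5],[0,0,0]],
    [[0,0,-2],[0,0,0]],
    [[0,0,-4],[0,0,0]],
    [[0,0,-4],[0,0,0]],
    [[0,0,-4],[0,0,0]],
    [[0,0,-2],[0,0,0]],
    [[0,0,0],[0,0,-0.108]],
    [[0,0,0],[0,0,-0.108]],
    [[0,0,0],[0,0,-0.108]],
    [[0,0,0],[0,0,0]]
  ]
}}

```text
time_s: 29.9
ee_pos: [521.3, 93.8, 227.1]
ee_rot: [0.002, 0.761, 0.648, 0.003]
wrist_force: [-0.6, -0.1, -1.5]
width: 0.646
```

```bash
python3 goto.py 570.7 -163.1 200 -10
```

```text
t 29.90 pos [521.3  93.8 227.1] yawy -9.2 tilt [0.001 0.007] F [-0.6 -0.1 -1.5] w 0.646 q [ 0.07  0.37  1.6  -0.    1.17  0.23]
turn rotvec [ 0.007 -0.001  0.014]
shift cm [-24.44   9.33   2.71] dist 263.0
```

Request:
{"name": "arm_command", "arguments": {
  "commands": [
    [[-1.5,0.5,0],[0.006,0,0.014]],
    [[-3,1.2,0],[0,0,0]],
    [[-3,1.2,0],[0,0,0]],
    [[-3,1.2,0],[0,0,0]],
    [[-3,1.2,0],[0,0,0]],
    [[-3,1.2,0],[0,0,0]],
    [[-3,1.2,0],[0,0,0]],
    [[-3,1.2,0],[0,0,0]],
    [[-1.5,0.5,0],[0,0,0]],
    [[0,0,0],[0,0,0]]
  ]
}}

```text
time_s: 30.9
ee_pos: [568.7, -168.5, 227.3]
ee_rot: [-0.001, 0.777, 0.63, 0.0]
wrist_force: [-0.1, 0.4, -2.9]
width: 0.65
```

```bash
python3 goto.py 570.7 -163.1 132 -10
```

```text
t 30.90 pos [ 568.7 -168.5  227.3] yawy -12.0 tilt [ 0.002 -0.001] F [-0.1  0.4 -2.9] w 0.650 q [-0.39  0.46  1.44  0.    1.25 -0.18]
turn rotvec [-0.001 -0.002 -0.034]
shift cm [0.56 0.1  9.53] dist 95.5
```

Request:
{"name": "arm_command", "arguments": {
  "commands": [
    [[0.5,0.1,2],[0,0,-0.034]],
    [[0,0,2.5],[0,0,0]],
    [[0,0,2],[0,0,0]],
    [[0,0,1],[0,0,0]],
    [[0,0,0],[0,0,0]]
  ]
}}

```text
time_s: 31.4
ee_pos: [570.1, -159.1, 151.0]
ee_rot: [-0.002, 0.768, 0.64, 0.001]
wrist_force: [0.1, -0.4, -1.6]
width: 0.646
```

```bash
python3 goto.py 570.7 -163.1 132 -10
```

```text
t 31.40 pos [ 570.1 -159.1  151. ] yawy -10.4 tilt [ 0.003 -0.001] F [ 0.1 -0.4 -1.6] w 0.646 q [-0.37  0.54  1.53  0.    1.08 -0.2 ]
turn rotvec [-0.001 -0.003 -0.006]
shift cm [-0.38  0.13  1.9 ] dist 19.4
```

Request:
{"name": "arm_command", "arguments": {
  "commands": [
    [[-0.4,0.1,0.8],[0,0,0]],
    [[0,0,0.7],[0,0,0]],
    [[0,0,0.2],[0,0,0]],
    [[0,0,0],[0,0,0]]
  ]
}}

```text
time_s: 31.8
ee_pos: [571.4, -163.0, 134.8]
ee_rot: [-0.0, 0.768, 0.64, 0.002]
wrist_force: [-0.3, -0.3, -1.4]
width: 0.65
```

```bash
python3 goto.py 570.7 -163.1 130 -10
```

```text
t 31.80 pos [ 571.4 -163.   134.8] yawy -10.4 tilt [0.003 0.001] F [-0.3 -0.3 -1.4] w 0.650 q [-0.38  0.56  1.54  0.    1.04 -0.2 ]
turn rotvec [ 0.001 -0.003 -0.007]
shift cm [-0.02 -0.06  0.48] dist 4.9
```

Request:
{"name": "arm_command", "arguments": {
  "commands": [
    [[0,0,0.3],[0,0,0]],
    [[0,0,0.3],[0,0,0]],
    [[0,0,0.2],[0,0,0]],
    [[0,0,0],[0,0,0]]
  ]
}}

```text
time_s: 32.2
ee_pos: [571.8, -163.3, 129.7]
ee_rot: [0.001, 0.768, 0.64, 0.002]
wrist_force: [0.1, 0.2, -2.3]
width: 0.649
```

```bash
python3 goto.py 570.7 -163.1 130 -10
```

```text
t 32.20 pos [ 571.8 -163.3  129.7] yawy -10.4 tilt [0.002 0.004] F [ 0.1  0.2 -2.3] w 0.649 q [-0.38  0.57  1.54  0.    1.03 -0.2 ]
turn rotvec [ 0.004 -0.002 -0.007]
shift cm [ 0.   -0.11 -0.03] dist 1.2
```

Slightly lower as with the first disc, then release.

Request:
{"name": "arm_command", "arguments": {
  "commands": [
    [[0,-0.1,0.3],[0,0,0]],
    [[0,0,0],[0,0,0]]
  ]
}}

```text
time_s: 32.4
ee_pos: [572.1, -163.6, 128.7]
ee_rot: [0.003, 0.768, 0.64, 0.003]
wrist_force: [-0.5, -0.5, -2.2]
width: 0.654
```

Request:
{"name": "arm_command", "arguments": {
  "commands": [
    [[0,0,0],[0,0,0]],
    [[0,0,0],[0,0,0]],
    [[0,0,0],[0,0,0]],
    [[0,0,-1],[0,0,0]],
    [[0,0,-3],[0,0,0]],
    [[0,0,-4],[0,0,0]],
    [[0,0,-2],[0,0,0]],
    [[0,0,0],[0,0,0]]
  ],
  "claw": 0.7
}}

```text
time_s: 33.2
ee_pos: [571.0, -163.6, 233.7]
ee_rot: [0.002, 0.768, 0.64, 0.003]
wrist_force: [0.0, 1.0, -0.2]
width: 0.852
```

```bash
python3 goto.py 414.6 151.4 150 -28.5; python3 -c "
from h import *
s=snap('wrist','w12')
print(proj('wrist',(570.7,-163.1,127),s))"
```

```text
t 33.20 pos [ 571.  -163.6  233.7] yawy -10.4 tilt [0.002 0.007] F [ 0.   1.  -0.2] w 0.852 q [-0.38  0.45  1.43  0.    1.25 -0.2 ]
turn rotvec [ 0.007 -0.003  0.315]
shift cm [ 20.22 -28.78   8.37] dist 361.5
[279.57692752 214.4621667 ]
```

View pics/w12.png

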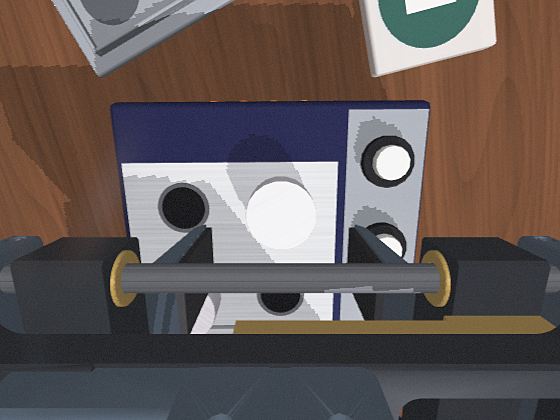

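Request:
{"name": "arm_command", "arguments": {
  "commands": [
    [[0,0,0],[0,0,0.105]],
    [[0,0,0],[0.007,0,0.105]],
    [[1,-1,0],[0,0,0.105]],
    [[2.3,-3.3,0],[0,0,0]],
    [[2.3,-3.3,0],[0,0,0]],
    [[2.3,-3.3,0],[0,0,0]],
    [[2.3,-3.3,0],[0,0,0]],
    [[2.3,-3.3,0],[0,0,0]],
    [[2.3,-3.3,1],[0,0,0]],
    [[2.3,-3.3,2],[0,0,0]],
    [[2.3,-3.3,2],[0,0,0]],
    [[0,0,0],[0,0,0]]
  ],
  "claw": 0.9
}}

```text
time_s: 34.45
ee_pos: [412.9, 148.9, 173.1]
ee_rot: [-0.006, 0.864, 0.504, -0.005]
wrist_force: [-0.3, -0.3, 0.3]
width: 0.951
```

```bash
python3 goto.py 414.6 151.4 140 -28.5; python3 -c "
from h import *
s=snap('wrist','w13')
print(proj('wrist',(414.6,151.4,48),s))"
```

```text
t 34.45 pos [412.9 148.9 173.1] yawy -29.5 tilt [-0.003 -0.015] F [-0.3 -0.3  0.3] w 0.951 q [0.2  0.33 1.86 0.01 0.97 0.71]
turn rotvec [-0.015  0.003 -0.017]
shift cm [0.31 0.03 3.31] dist 33.3
[282.83646688 205.56217271]
```

View pics/w13.png

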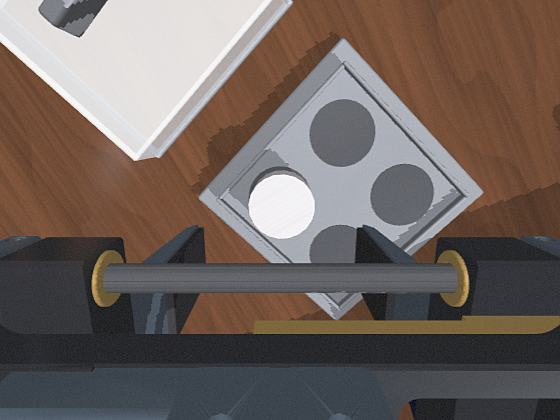

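Request:
{"name": "arm_command", "arguments": {
  "commands": [
    [[0,0,0],[-0.015,0.003,0.017]],
    [[0.3,0,3],[0,0,0]],
    [[0,0,3],[0,0,0]],
    [[0,0,3],[0,0,0]],
    [[0,0,0],[0,0,0]]
  ]
}}

```text
time_s: 35.0
ee_pos: [420.7, 147.1, 82.9]
ee_rot: [0.003, 0.87, 0.493, 0.005]
wrist_force: [0.4, -0.7, 0.6]
width: 0.949
```

```bash
python3 goto.py 414.6 151.4 50 -28.5
```

```text
t 35.00 pos [420.7 147.1  82.9] yawy -30.9 tilt [0.005 0.01 ] F [ 0.4 -0.7  0.6] w 0.949 q [ 0.2   0.49  1.95 -0.01  0.69  0.75]
turn rotvec [ 0.01  -0.005 -0.042]
shift cm [ 0.09 -0.74  3.29] dist 33.7
```

Request:
{"name": "arm_command", "arguments": {
  "commands": [
    [[0,-0.7,1],[0.01,-0.005,-0.042]],
    [[0,0,1.2],[0,0,0]],
    [[0,0,0.8],[0,0,0]],
    [[0,0,0],[0,0,0]]
  ]
}}

```text
time_s: 35.4
ee_pos: [418.0, 148.5, 55.5]
ee_rot: [0.001, 0.861, 0.509, 0.002]
wrist_force: [0.3, -0.5, -0.6]
width: 0.952
```

```bash
python3 goto.py 414.6 151.4 50 -28.5
```

```text
t 35.40 pos [418.  148.5  55.5] yawy -28.8 tilt [0.001 0.004] F [ 0.3 -0.5 -0.6] w 0.952 q [ 0.21  0.54  1.97 -0.    0.62  0.71]
turn rotvec [ 0.004 -0.001 -0.005]
shift cm [ 0.1  -0.44  0.55] dist 7.1
```

Request:
{"name": "arm_command", "arguments": {
  "commands": [
    [[0.1,-0.4,0.5],[0,0,0]],
    [[0,0,0],[0,0,0]],
    [[0,0,0],[0,0,0]],
    [[0,0,0],[0,0,0]],
    [[0,0,0],[0,0,0]],
    [[0,0,0],[0,0,0]]
  ],
  "claw": -1
}}

```text
time_s: 36.0
ee_pos: [416.0, 151.3, 52.4]
ee_rot: [0.002, 0.861, 0.508, 0.003]
wrist_force: [-0.6, -0.6, -3.3]
width: 0.65
```

```bash
python3 goto.py 414.6 151.4 50 -28.5
```

```text
t 36.00 pos [416.  151.3  52.4] yawy -28.9 tilt [0.003 0.006] F [-0.6 -0.6 -3.3] w 0.650 q [ 0.21  0.55  1.98 -0.    0.61  0.72]
turn rotvec [ 0.006 -0.003 -0.007]
shift cm [-0.05 -0.13  0.24] dist 2.8
```

Request:
{"name": "arm_command", "arguments": {
  "commands": [
    [[0,0,-0.5],[0,0,0]],
    [[0,0,-2],[0,0,0]],
    [[0,0,-4],[0,0,0]],
    [[0,0,-4],[0,0,0]],
    [[0,0,-4],[0,0,0]],
    [[0,0,-2],[0,0,0]],
    [[0,0,0],[0,0,-0.108]],
    [[0,0,0],[0,0,-0.108]],
    [[0,0,0],[0,0,-0.108]],
    [[0,0,0],[0,0,0]]
  ]
}}

```text
time_s: 37.0
ee_pos: [413.1, 150.8, 227.8]
ee_rot: [0.002, 0.764, 0.645, 0.003]
wrist_force: [0.1, 0.6, -2.2]
width: 0.646
```

```bash
python3 goto.py 482.1 -147.4 200 -10
```

```text
t 37.00 pos [413.1 150.8 227.8] yawy -9.7 tilt [0.001 0.007] F [ 0.1  0.6 -2.2] w 0.646 q [ 0.22  0.24  1.79 -0.    1.1   0.38]
turn rotvec [ 0.007 -0.001  0.006]
shift cm [-28.17  11.97   2.78] dist 307.4
```

Request:
{"name": "arm_command", "arguments": {
  "commands": [
    [[-1.5,0.6,0],[0.006,0,0.006]],
    [[-3,1.3,0],[0,0,0]],
    [[-3,1.3,0],[0,0,0]],
    [[-3,1.3,0],[0,0,0]],
    [[-3,1.3,0],[0,0,0]],
    [[-3,1.3,0],[0,0,0]],
    [[-3,1.3,0],[0,0,0]],
    [[-3,1.3,0],[0,0,0]],
    [[-3,1.3,0],[0,0,0]],
    [[-2.2,0.9,0],[0,0,0]],
    [[0,0,0],[0,0,0]]
  ]
}}

```text
time_s: 38.1
ee_pos: [477.1, -155.1, 228.1]
ee_rot: [-0.001, 0.779, 0.628, -0.0]
wrist_force: [0.9, -0.1, -3.3]
width: 0.649
```

```bash
python3 goto.py 482.1 -147.4 150 -10
```

```text
t 38.10 pos [ 477.1 -155.1  228.1] yawy -12.3 tilt [ 0.001 -0.002] F [ 0.9 -0.1 -3.3] w 0.649 q [-0.43  0.33  1.65  0.    1.16 -0.22]
turn rotvec [-0.002 -0.001 -0.039]
shift cm [0.84 0.36 7.81] dist 78.6
```

Request:
{"name": "arm_command", "arguments": {
  "commands": [
    [[0.8,0.3,2],[0,0,-0.039]],
    [[0,0,2.5],[0,0,0]],
    [[0,0,2],[0,0,0]],
    [[0,0,1],[0,0,0]],
    [[0,0,0],[0,0,0]]
  ]
}}

```text
time_s: 38.6
ee_pos: [481.0, -146.6, 151.5]
ee_rot: [-0.002, 0.771, 0.637, 0.0]
wrist_force: [-0.5, 0.1, -3.5]
width: 0.648
```

```bash
python3 goto.py 482.1 -147.4 132 -10
```

```text
t 38.60 pos [ 481.  -146.6  151.5] yawy -10.8 tilt [ 0.002 -0.002] F [-0.5  0.1 -3.5] w 0.648 q [-0.42  0.43  1.74  0.    0.97 -0.23]
turn rotvec [-0.002 -0.002 -0.015]
shift cm [-0.06  0.12  1.95] dist 19.5
```

Request:
{"name": "arm_command", "arguments": {
  "commands": [
    [[-0.1,0,0.8],[0,0,-0.01]],
    [[0,0,0.7],[0,0,0]],
    [[0,0,0.4],[0,0,0]],
    [[0,0,0.2],[0,0,0]],
    [[0,0,0],[0,0,0]]
  ]
}}

```text
time_s: 39.1
ee_pos: [481.8, -147.6, 131.1]
ee_rot: [-0.0, 0.768, 0.641, 0.001]
wrist_force: [-0.1, -0.2, -2.7]
width: 0.651
```

```bash
python3 goto.py 482.1 -147.4 130 -10
```

```text
t 39.10 pos [ 481.8 -147.6  131.1] yawy -10.3 tilt [0.001 0.001] F [-0.1 -0.2 -2.7] w 0.651 q [-0.42  0.47  1.76  0.    0.91 -0.24]
turn rotvec [ 0.001 -0.001 -0.005]
shift cm [0.03 0.03 0.11] dist 1.2
```

Request:
{"name": "arm_command", "arguments": {
  "commands": [
    [[0,0,0.4],[0,0,0]],
    [[0,0,0.1],[0,0,0]]
  ]
}}

```text
time_s: 39.3
ee_pos: [481.8, -147.8, 127.9]
ee_rot: [0.0, 0.768, 0.641, 0.001]
wrist_force: [-3.5, 2.7, 8.0]
width: 0.644
```

Request:
{"name": "arm_command", "arguments": {
  "commands": [
    [[0,0,0],[0,0,0]],
    [[0,0,0],[0,0,0]],
    [[0,0,0],[0,0,0]],
    [[0,0,-1],[0,0,0]],
    [[0,0,-3],[0,0,0]],
    [[0,0,-4],[0,0,0]],
    [[0,0,-4],[0,0,0]],
    [[0,0,-4],[0,0,0]],
    [[0,0,-4],[0,0,0]],
    [[0,0,-4],[0,0,0]],
    [[0,0,0],[0,0,0]]
  ],
  "claw": 0.6
}}

```text
time_s: 40.4
ee_pos: [480.2, -147.5, 383.6]
ee_rot: [0.002, 0.768, 0.64, 0.002]
wrist_force: [0.8, -0.2, -0.2]
width: 0.798
```

```bash
python3 -c "
from h import *
s=snap('wrist','w14')
for w in((570.7,-163.1,127),(482.1,-147.4,127),(466.4,-236.1,127)):print(proj('wrist',w,s))"; python3 goto.py 485 -390 400 80
```

```text
[349.83611237 185.30316562]
[281.03784951 185.67477512]
[281.29987098 250.50843573]
t 40.45 pos [ 479.6 -147.2  381.2] yawy -10.4 tilt [0.001 0.002] F [ 0.1 -0.1 -0. ] w 0.804 q [-0.42  0.2   1.41  0.    1.54 -0.24]
turn rotvec [ 2.000e-03  1.000e-03 -1.577e+00]
shift cm [ -4.75 -23.82  -1.88] dist 243.6
```

View pics/w14.png

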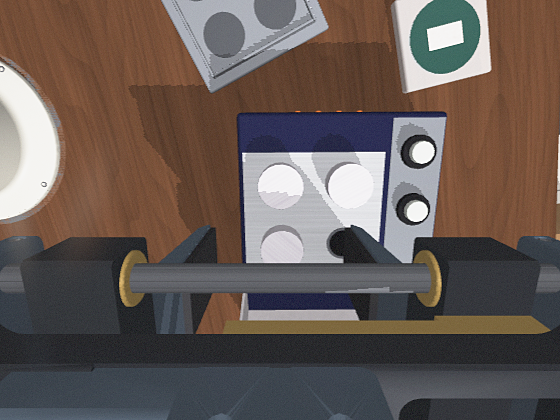

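Request:
{"name": "arm_command", "arguments": {
  "commands": [
    [[0,0,-1],[0,0,-0.143]],
    [[0,0,-1],[0,0,-0.143]],
    [[0,0,0],[0,0,-0.143]],
    [[0,0,0],[0,0,-0.143]],
    [[0,0,0],[0,0,-0.143]],
    [[0,0,0],[0,0,-0.143]],
    [[0,0,0],[0,0,-0.143]],
    [[0,0,0],[0,0,-0.143]],
    [[0,0,0],[0,0,-0.143]],
    [[0,0,0],[0,0,-0.143]],
    [[0,0,0],[0,0,-0.143]],
    [[0,0,0],[0,0,0]]
  ],
  "claw": -0.3
}}

```text
time_s: 41.65
ee_pos: [473.3, -144.4, 394.1]
ee_rot: [-0.007, 0.057, 0.998, 0.003]
wrist_force: [0.8, -0.1, -0.7]
width: 0.353
```

```bash
python3 goto.py 484.2 -392.5 400 80; python3 -c "
from h import *
snap('top','t15',(320,140,560,320),3.3)"
```

```text
t 41.65 pos [ 473.3 -144.4  394.1] yawy 83.4 tilt [0.015 0.006] F [ 0.8 -0.1 -0.7] w 0.353 q [-0.42  0.19  1.38  0.    1.59 -1.87]
turn rotvec [ 0.006 -0.015  0.06 ]
shift cm [ -5.38 -24.24  -0.59] dist 248.4
```

View pics/t15.png

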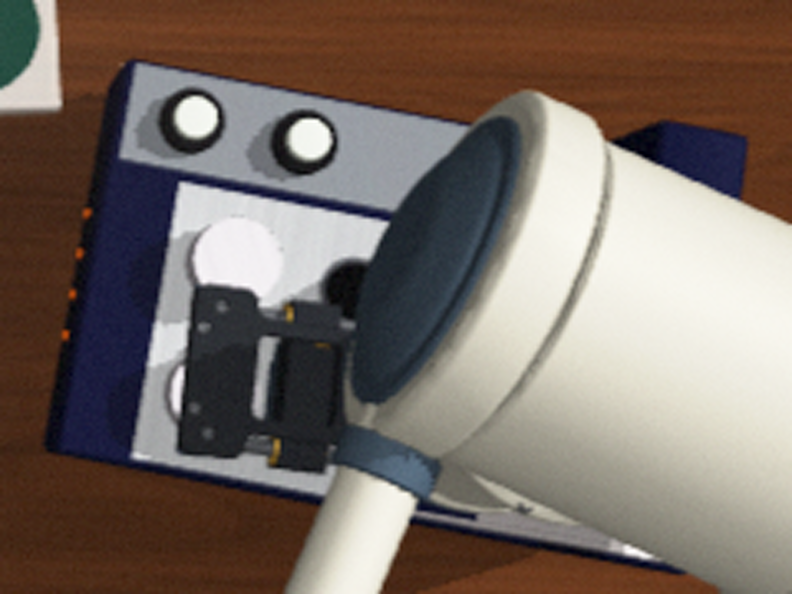

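Request:
{"name": "arm_command", "arguments": {
  "commands": [
    [[0,0,-1],[0.006,-0.015,0.06]],
    [[-0.7,-3,0],[0,0,0]],
    [[-0.7,-3,0],[0,0,0]],
    [[-0.7,-3,0],[0,0,0]],
    [[-0.7,-3,0],[0,0,0]],
    [[-0.7,-3,0],[0,0,0]],
    [[-0.7,-3,0],[0,0,0]],
    [[-0.7,-3,0],[0,0,0]],
    [[-0.5,-2.5,0],[0,0,0]],
    [[0,0,0],[0,0,0]]
  ]
}}

```text
time_s: 42.7
ee_pos: [476.1, -393.1, 399.7]
ee_rot: [-0.003, 0.117, 0.993, 0.002]
wrist_force: [0.4, 0.8, -0.3]
width: 0.35
```

```bash
python3 goto.py 484.2 -392.5 333 80; python3 -c "
from h import *
s=snap('wrist','w16')
print(proj('wrist',(484.2,-392.5,318),s));snap('top','t16',(320,140,560,320),3.3)"
```

```text
t 42.70 pos [ 476.1 -393.1  399.7] yawy 76.5 tilt [0.007 0.003] F [ 0.4  0.8 -0.3] w 0.350 q [-0.79  0.38  1.09 -0.    1.68 -2.12]
turn rotvec [ 0.003 -0.007 -0.06 ]
shift cm [-0.79  0.2   6.67] dist 67.2
[284.14448681 235.78687049]
```

View pics/w16.png

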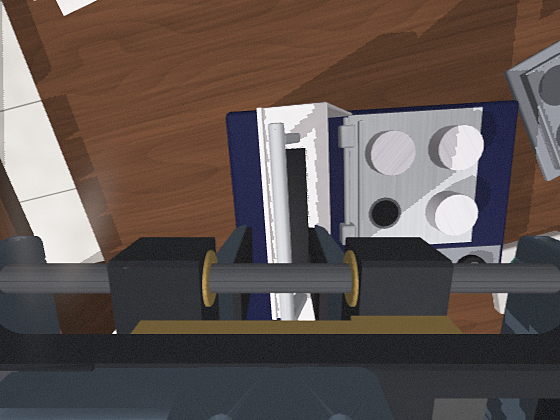

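View pics/t16.png

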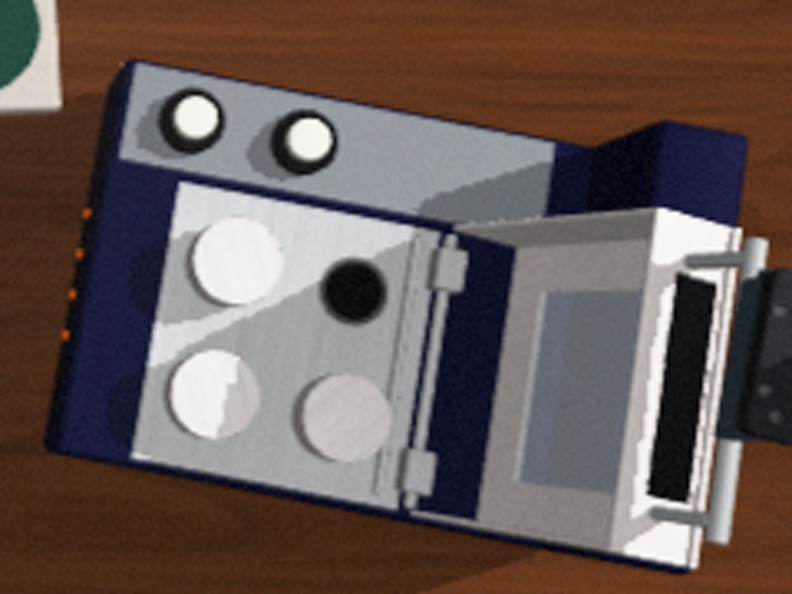

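```bash
python3 -c "
from h import *
f=lambda u,v:(320+u/3.3,140+v/3.3)
for a,w in(((237,261),(570.7,-163.1)),((215,394),(482.1,-147.4)),((344,417),(466.4,-236.1))):
  X=pix2('top',f(*a),127);print(X,X[:2]-w)"
```

```text
[ 571.61673259 -163.36460228  127.        ] [ 0.91673259 -0.26460228]
[ 481.51955668 -147.86265731  127.        ] [-0.58044332 -0.46265731]
[ 467.76800069 -234.30881886  127.        ] [1.36800069 1.79118114]
```

Request:
{"name": "arm_command", "arguments": {
  "commands": [
    [[-0.7,0,0],[0.003,-0.007,-0.06]],
    [[0,0,1.5],[0,0,0]],
    [[0,0,2],[0,0,0]],
    [[0,0,2],[0,0,0]],
    [[0,0,0],[0,0,0]]
  ]
}}

```text
time_s: 43.3
ee_pos: [484.2, -386.2, 344.8]
ee_rot: [0.001, 0.088, 0.996, 0.001]
wrist_force: [1.0, -0.7, 0.1]
width: 0.348
```

```bash
python3 goto.py 484.2 -392.5 332 80;sed -i 's/500.95,-298.17/500.6,-301.0/' arc.py; python3 arc.py 14
```

```text
t 43.30 pos [ 484.2 -386.2  344.8] yawy 79.9 tilt [-0.002  0.001] F [ 1.  -0.7  0.1] w 0.348 q [-0.77  0.41  1.2   0.    1.54 -2.16]
turn rotvec [ 0.001  0.002 -0.002]
shift cm [-0.11 -0.62  1.28] dist 14.3
t 43.3 [ 484.2 -386.2  344.8] f -86.7 z 225.8 r 241.9 theta 1.851 F [ 1.  -0.7  0.1] w 0.34767020726810915
```

Request:
{"name": "arm_command", "arguments": {
  "commands": [
    [[0,-0.6,0.6],[0,0,0]],
    [[0,0,0.6],[0,0,0]],
    [[0,0,0],[0,0,0]]
  ]
}}

```text
time_s: 43.6
ee_pos: [483.8, -391.3, 334.4]
ee_rot: [0.002, 0.089, 0.996, -0.0]
wrist_force: [0.0, 0.2, -0.2]
width: 0.351
```

```bash
python3 arc.py 14;python3 -c "
from h import *
s=snap('wrist','w17')"
```

```text
t 43.6 [ 483.8 -391.3  334.4] f -91.9 z 215.4 r 234.1 theta 1.888 F [ 0.   0.2 -0.2] w 0.3509501292574352
```

View pics/w17.png

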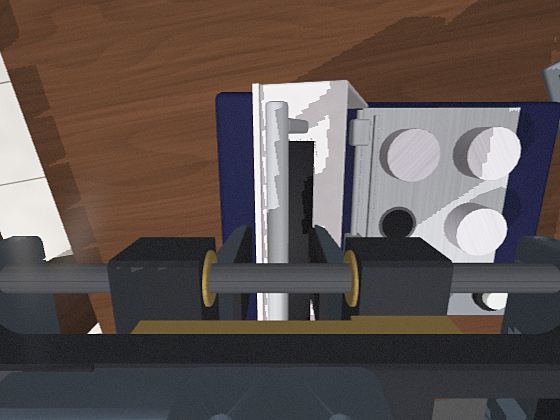

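Bar is between the jaws. Grip.

Request:
{"name": "arm_command", "arguments": {
  "commands": [
    [[0,0,0],[0,0,0]],
    [[0,0,0],[0,0,0]],
    [[0,0,0],[0,0,0]],
    [[0,0,0],[0,0,0]]
  ],
  "claw": -1,
  "force": 20
}}

```text
time_s: 44.05
ee_pos: [484.2, -391.9, 336.2]
ee_rot: [0.003, 0.089, 0.996, -0.001]
wrist_force: [0.5, -0.4, -4.3]
width: 0.124
```

Request:
{"name": "arm_command", "arguments": {
  "commands": [
    [[0,0.8,-0.3],[0,0,0]],
    [[0,1.4,-0.4],[0,0,0]],
    [[0,1.6,-0.35],[0,0,0]],
    [[0,1.7,-0.25],[0,0,0]]
  ]
}}

```text
time_s: 44.45
ee_pos: [493.5, -339.7, 351.1]
ee_rot: [0.003, 0.091, 0.996, -0.004]
wrist_force: [-0.5, -3.2, 3.7]
width: 0.127
```

```bash
python3 arc.py 15
```

```text
t 44.45 [ 493.5 -339.7  351.1] f -39.4 z 231.1 r 234.5 theta 1.653 F [-0.5 -3.2  3.7] w 0.12696488554800667
```

Request:
{"name": "arm_command", "arguments": {
  "commands": [
    [[0,1.7,-0.15],[0,0,0]],
    [[0,1.7,0],[0,0,0]],
    [[0,1.7,0.05],[0,0,0]],
    [[0,1.7,0.2],[0,0,0]]
  ]
}}

```text
time_s: 44.85
ee_pos: [506.3, -268.2, 351.3]
ee_rot: [0.004, 0.091, 0.996, -0.005]
wrist_force: [-0.3, -1.3, 2.0]
width: 0.124
```

```bash
python3 arc.py 17
```

```text
t 44.85 [ 506.3 -268.2  351.3] f 33.3 z 229.3 r 231.7 theta 1.341 F [-0.3 -1.3  2. ] w 0.123992974681304
```

Now from 1.34 down, reverse arc, slower.

Request:
{"name": "arm_command", "arguments": {
  "commands": [
    [[0,1.6,0.3],[0,0,0]],
    [[0,1.6,0.45],[0,0,0]],
    [[0,1.6,0.6],[0,0,0]],
    [[0,1.6,0.7],[0,0,0]]
  ]
}}

```text
time_s: 45.25
ee_pos: [518.8, -198.8, 328.6]
ee_rot: [0.004, 0.09, 0.996, -0.004]
wrist_force: [1.5, -1.2, -0.2]
width: 0.127
```

```bash
python3 arc.py 17
```

```text
t 45.25 [ 518.8 -198.8  328.6] f 103.8 z 206.6 r 231.2 theta 1.019 F [ 1.5 -1.2 -0.2] w 0.12684343237809484
```

Request:
{"name": "arm_command", "arguments": {
  "commands": [
    [[0,1.5,0.95],[0,0,0]],
    [[0,1.4,1.1],[0,0,0]],
    [[0,1.3,1.2],[0,0,0]],
    [[0,1.2,1.3],[0,0,0]]
  ]
}}

```text
time_s: 45.65
ee_pos: [529.8, -136.6, 280.9]
ee_rot: [0.005, 0.089, 0.996, -0.001]
wrist_force: [1.9, -0.4, -0.4]
width: 0.121
```

```bash
python3 arc.py 17
```

```text
t 45.65 [ 529.8 -136.6  280.9] f 167.0 z 158.9 r 230.5 theta 0.674 F [ 1.9 -0.4 -0.4] w 0.12055056865545918
```

Request:
{"name": "arm_command", "arguments": {
  "commands": [
    [[0,1.1,1.4],[0,0,0]],
    [[0,0.9,1.4],[0,0,0]],
    [[0,0.75,1.4],[0,0,0]],
    [[0,0.55,1.4],[0,0,0]]
  ]
}}

```text
time_s: 46.05
ee_pos: [537.0, -95.6, 220.8]
ee_rot: [0.005, 0.089, 0.996, 0.002]
wrist_force: [2.8, 7.0, 2.2]
width: 0.126
```

```bash
python3 arc.py 17
```

```text
t 46.05 [537.  -95.6 220.8] f 208.6 z 98.8 r 230.8 theta 0.356 F [2.8 7.  2.2] w 0.12621766590029107
```

Request:
{"name": "arm_command", "arguments": {
  "commands": [
    [[0,0.5,1.2],[0,0,0]],
    [[0,0.4,1.1],[0,0,0]],
    [[0,0.3,1.0],[0,0,0]],
    [[0,0.25,0.9],[0,0,0]]
  ]
}}

```text
time_s: 46.45
ee_pos: [540.1, -77.8, 173.7]
ee_rot: [0.005, 0.088, 0.996, 0.001]
wrist_force: [0.4, -9.4, -3.8]
width: 0.121
```

```bash
python3 arc.py 17
```

```text
t 46.45 [540.1 -77.8 173.7] f 226.6 z 51.7 r 232.4 theta 0.138 F [ 0.4 -9.4 -3.8] w 0.12050155227278053
```

Request:
{"name": "arm_command", "arguments": {
  "commands": [
    [[0,0.1,0.7],[0,0,0]],
    [[0,0.05,0.6],[0,0,0]],
    [[0,0,0.5],[0,0,0]],
    [[0,0,0.3],[0,0,0]],
    [[0,0,0],[0,0,0]]
  ]
}}

```text
time_s: 46.95
ee_pos: [540.9, -73.2, 149.0]
ee_rot: [0.004, 0.088, 0.996, 0.003]
wrist_force: [2.8, -3.5, -3.0]
width: 0.125
```

```bash
python3 arc.py 17
```

```text
t 46.95 [540.9 -73.2 149. ] f 231.3 z 27.0 r 232.9 theta 0.03 F [ 2.8 -3.5 -3. ] w 0.12468378853764445
```

Request:
{"name": "arm_command", "arguments": {
  "commands": [
    [[0,0,0.4],[0,0,0]],
    [[0,0,0.3],[0,0,0]],
    [[0,0,0],[0,0,0]]
  ]
}}

```text
time_s: 47.25
ee_pos: [541.1, -72.4, 141.7]
ee_rot: [0.005, 0.088, 0.996, 0.003]
wrist_force: [2.4, -0.3, -2.3]
width: 0.124
```

```bash
python3 arc.py 17
```

```text
t 47.25 [541.1 -72.4 141.7] f 232.1 z 19.7 r 233.0 theta -0.001 F [ 2.4 -0.3 -2.3] w 0.12366037354177564
```

Request:
{"name": "arm_command", "arguments": {
  "commands": [
    [[0,0,0.4],[0,0,0]],
    [[0,0,0.2],[0,0,0]],
    [[0,0,0],[0,0,0]]
  ]
}}

```text
time_s: 47.55
ee_pos: [541.3, -72.0, 136.5]
ee_rot: [0.005, 0.089, 0.996, 0.004]
wrist_force: [0.9, 1.0, -3.2]
width: 0.125
```

```bash
python3 arc.py 17;python3 -c "
from h import *
snap('scene','s18',(60,160,260,330),3.5)"
```

```text
t 47.55 [541.3 -72.  136.5] f 232.6 z 14.5 r 233.0 theta -0.024 F [ 0.9  1.  -3.2] w 0.12486607855617224
```

View pics/s18.png

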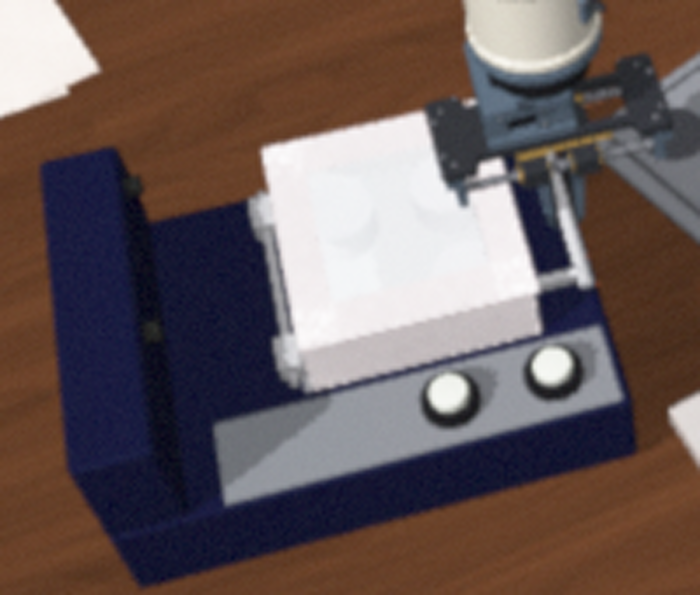

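Request:
{"name": "arm_command", "arguments": {
  "commands": [
    [[0,0,0],[0,0,0]],
    [[0,0,0],[0,0,0]],
    [[0,0,0],[0,0,0]],
    [[0,0,-1],[0,0,0]],
    [[0,0,-2],[0,0,0]],
    [[0,0,-4],[0,0,0]],
    [[0,0,-3],[0,0,0]],
    [[0,0,0],[0,0,0]]
  ],
  "claw": -0.3
}}

```text
time_s: 48.4
ee_pos: [538.8, -73.0, 241.5]
ee_rot: [0.004, 0.089, 0.996, 0.003]
wrist_force: [0.3, 0.4, -0.2]
width: 0.351
```

```bash
python3 goto.py 674.5 -139 180 80; python3 -c "
from h import *
a,b=500.6,-301.0;t=-1.746;c,s=np.cos(t),np.sin(t)
print([(a+c*x-s*142.3,b+s*x+c*142.3) for x in(-190,-110)])"
```

```text
t 48.40 pos [538.8 -73.  241.5] yawy 79.8 tilt [-0.007  0.007] F [ 0.3  0.4 -0.2] w 0.351 q [-0.25  0.37  1.54  0.01  1.22 -1.65]
turn rotvec [ 0.007  0.007 -0.003]
shift cm [-14.51  -4.14   6.15] dist 163.0
[(np.float64(673.8401897707209), np.float64(-138.71282660602964)), (np.float64(659.8954940594174), np.float64(-217.48811119148291))]
```

Request:
{"name": "arm_command", "arguments": {
  "commands": [
    [[0,0,0],[0.007,0.007,-0.003]],
    [[-2.9,-0.85,0],[0,0,0]],
    [[-2.9,-0.85,0],[0,0,0]],
    [[-2.9,-0.85,0],[0,0,0]],
    [[-2.9,-0.85,0],[0,0,0]],
    [[-2.7,-0.7,1],[0,0,0]],
    [[0,0,2],[0,0,0]],
    [[0,0,2],[0,0,0]],
    [[0,0,0],[0,0,0]]
  ],
  "claw": -1
}}

```text
time_s: 49.3
ee_pos: [673.9, -139.8, 183.0]
ee_rot: [-0.006, 0.087, 0.996, -0.001]
wrist_force: [-0.3, 0.5, -0.1]
width: 0.006
```

```bash
python3 goto.py 673.8 -138.7 150 80; python3 -c "
from h import *
s=snap('wrist','w19');print(proj('wrist',(673.8,-138.7,114),s));snap('top','t19',(320,120,500,300),3.3)"
```

```text
t 49.30 pos [ 673.9 -139.8  183. ] yawy 80.1 tilt [ 0.013 -0.002] F [-0.3  0.5 -0.1] w 0.006 q [-0.29  0.64  1.22 -0.    1.29 -1.69]
turn rotvec [-0.002 -0.013  0.001]
shift cm [0.03 0.11 3.3 ] dist 33.0
[282.99484538 231.21258906]
```

View pics/w19.png

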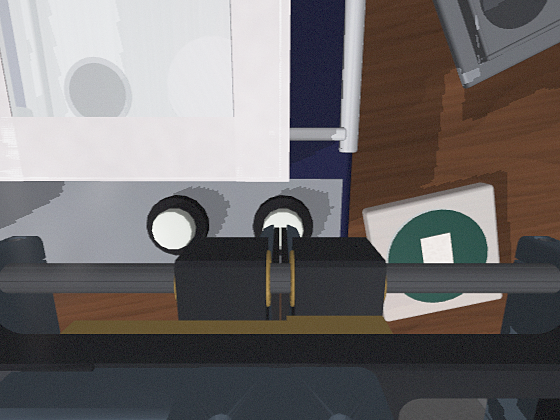

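View pics/t19.png

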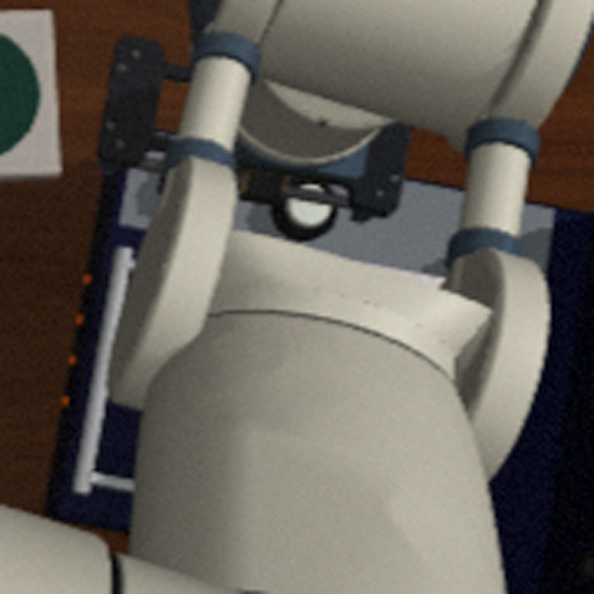

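Request:
{"name": "arm_command", "arguments": {
  "commands": [
    [[0,0.1,1.5],[-0.002,-0.013,0]],
    [[0,0,1.5],[0,0,0]],
    [[0,0,0.8],[0,0,0]],
    [[0,0,0],[0,0,0]]
  ]
}}

```text
time_s: 49.8
ee_pos: [676.4, -139.2, 150.3]
ee_rot: [0.004, 0.086, 0.996, -0.001]
wrist_force: [0.3, 0.3, 0.5]
width: 0.003
```

```bash
python3 goto.py 673.8 -138.7 135 80
```

```text
t 49.80 pos [ 676.4 -139.2  150.3] yawy 80.1 tilt [-0.008 -0.001] F [0.3 0.3 0.5] w 0.003 q [-0.29  0.66  1.27 -0.    1.2  -1.69]
turn rotvec [-0.001  0.008  0.002]
shift cm [ 0.27 -0.    1.53] dist 15.5
```

Request:
{"name": "arm_command", "arguments": {
  "commands": [
    [[0.3,0,0.5],[0,0.008,0]],
    [[0,0,0.5],[0,0,0]],
    [[0,0,0.4],[0,0,0]],
    [[0,0,0.4],[0,0,0]]
  ]
}}

```text
time_s: 50.2
ee_pos: [674.3, -138.9, 133.2]
ee_rot: [0.001, 0.086, 0.996, -0.001]
wrist_force: [-2.3, 1.2, 7.5]
width: 0.007
```

```bash
python3 goto.py 673.8 -138.7 130 80
```

```text
t 50.20 pos [ 674.3 -138.9  133.2] yawy 80.1 tilt [-0.002 -0.002] F [-2.3  1.2  7.5] w 0.007 q [-0.29  0.68  1.28 -0.    1.17 -1.69]
turn rotvec [-0.002  0.002  0.002]
shift cm [0.05 0.01 0.32] dist 3.2
```

Request:
{"name": "arm_command", "arguments": {
  "commands": [
    [[0,0,0.3],[0,0,0]],
    [[0,0,0.2],[0,0,0]]
  ]
}}

```text
time_s: 50.4
ee_pos: [674.4, -138.9, 132.8]
ee_rot: [0.002, 0.086, 0.996, -0.001]
wrist_force: [-13.6, 3.9, 31.8]
width: 0.003
```

```bash
python3 goto.py 673.8 -138.7 130 80
```

```text
t 50.40 pos [ 674.4 -138.9  132.8] yawy 80.1 tilt [-0.004 -0.002] F [-13.6   3.9  31.8] w 0.003 q [-0.29  0.68  1.29 -0.    1.17 -1.69]
turn rotvec [-0.002  0.004  0.002]
shift cm [0.06 0.01 0.28] dist 2.9
```

Request:
{"name": "arm_command", "arguments": {
  "commands": [
    [[0,0,-0.8],[0,0,0]],
    [[0,0,-2],[0,0,0]],
    [[0,0,-4],[0,0,0]],
    [[0,0,-3],[0,0,0]],
    [[0,0,-2],[0,0,-0.115]],
    [[0,0,0],[0,0,-0.115]],
    [[0,0,0],[0,0,-0.115]],
    [[0,0,0],[0,0,-0.115]],
    [[0,0,0],[0,0,0]]
  ],
  "claw": -0.3
}}

```text
time_s: 51.3
ee_pos: [674.4, -138.9, 256.9]
ee_rot: [0.003, -0.151, 0.988, -0.003]
wrist_force: [-0.9, 0.1, -0.0]
width: 0.348
```

```bash
python3 goto.py 391 368 230 106.4; python3 -c "
from h import *
snap('scene','s20');snap('top','t20')"
```

```text
t 51.30 pos [ 674.4 -138.9  256.9] yawy 107.4 tilt [-0.005 -0.006] F [-0.9  0.1 -0. ] w 0.348 q [-0.29  0.57  1.15 -0.    1.42 -2.16]
turn rotvec [-0.006  0.005  0.018]
shift cm [12.88 56.63  2.69] dist 581.4
```

View pics/s20.png

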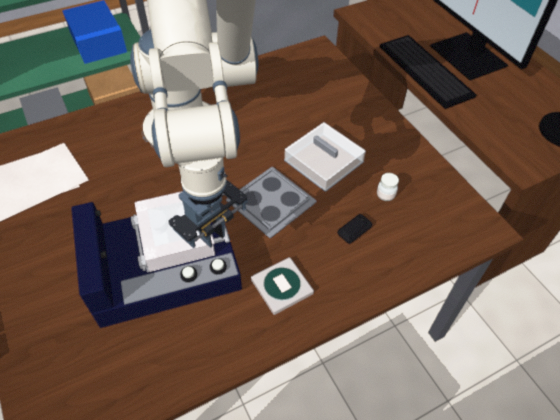

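View pics/t20.png

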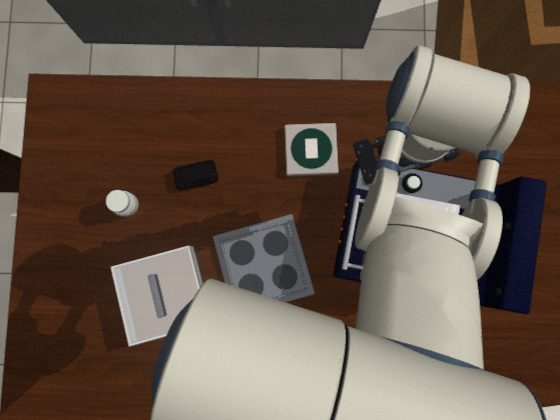

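```bash
python3 - <<'E'
import cv2
im=cv2.imread('pics/raw_t20.png')
cv2.imwrite('pics/c7.png',cv2.resize(im[235:355,95:215],None,fx=5,fy=5,interpolation=cv2.INTER_CUBIC))
E
```

```text
(no output)
```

View pics/c7.png

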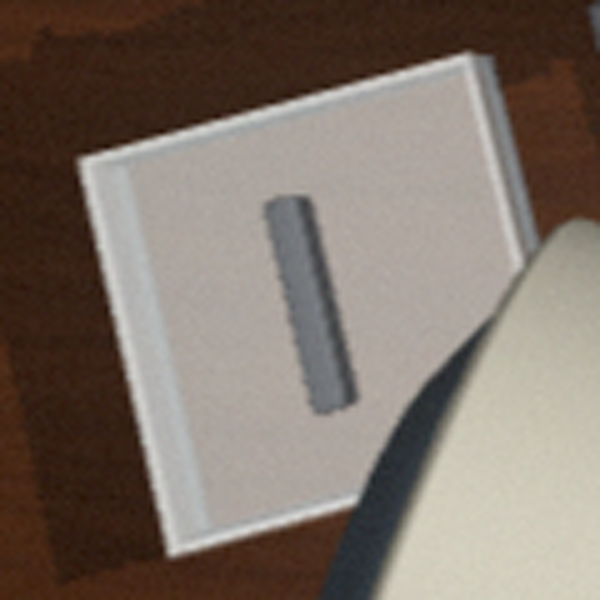

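```bash
python3 -c "
from h import *
f=lambda u,v:(95+u/5,235+v/5)
a,b=pix2('top',f(284,200),85),pix2('top',f(332,410),85);print(a,b,(a+b)/2,np.degrees(np.arctan2(*(a-b)[1::-1])),np.linalg.norm(a-b))
C=[pix2('top',f(*p),55) for p in((80,158),(472,55),(170,556))];print(C,np.degrees(np.arctan2(*(C[0]-C[2])[1::-1])),np.degrees(np.arctan2(*(C[0]-C[1])[1::-1])),(C[1]+C[2])/2)
"; python3 goto.py 391 368 230 106.4
```

```text
[436.97372139 378.35365518  85.        ] [342.94786591 351.78688842  85.        ] [389.96079365 365.0702718   85.        ] 15.777504279352515 97.70698334696152
[array([454.29710025, 483.69955936,  55.        ]), array([506.2483298 , 300.95170017,  55.        ]), array([272.17313162, 430.95075096,  55.        ])] 16.15267284400737 105.86929451874165 [389.21073071 365.95122557  55.        ]
t 51.40 pos [ 674.4 -138.9  256.7] yawy 107.1 tilt [-0.005 -0.006] F [0.3 0.3 0.3] w 0.352 q [-0.29  0.57  1.15 -0.    1.42 -2.16]
turn rotvec [-0.006  0.005  0.012]
shift cm [12.87 56.63  2.67] dist 581.3
```

Request:
{"name": "arm_command", "arguments": {
  "commands": [
    [[0,2,0],[-0.006,0.005,0.018]],
    [[0.7,3.5,0],[0,0,0]],
    [[0.8,3.5,0],[0,0,0]],
    [[0.8,3.5,0],[0,0,0]],
    [[0.8,3.5,0],[0,0,0]],
    [[0.8,3.5,0],[0,0,0]],
    [[0.8,3.5,0],[0,0,0]],
    [[0.8,3.5,0],[0,0,0]],
    [[0.8,3.5,0],[0,0,0]],
    [[0.8,3.5,0],[0,0,0]],
    [[0.8,3.5,0],[0,0,0]],
    [[0.8,3.5,0],[0,0,0]],
    [[0.8,3.5,0],[0,0,0]],
    [[0.8,3.5,0],[0,0,0]],
    [[0.8,3.5,0],[0,0,0]],
    [[0.8,3.5,0],[0,0,0]],
    [[0,0,0],[0,0,0]]
  ]
}}

```text
time_s: 53.1
ee_pos: [413.7, 377.5, 254.2]
ee_rot: [0.0, -0.106, 0.994, 0.001]
wrist_force: [-0.5, -0.7, -0.3]
width: 0.351
```

```bash
python3 goto.py 391 368 160 106.4; python3 -c "
from h import *
s=snap('wrist','w21');print(proj('wrist',(391,368,85),s));snap('top','t21',(80,220,340,370),3)"
```

```text
t 53.10 pos [413.7 377.5 254.2] yawy 102.2 tilt [-0.     0.001] F [-0.5 -0.7 -0.3] w 0.351 q [ 0.63  0.38  1.48  0.    1.27 -1.15]
turn rotvec [ 0.001  0.    -0.074]
shift cm [ 2.45 -0.27  9.42] dist 97.4
[275.79519175 178.63032164]
```

View pics/w21.png

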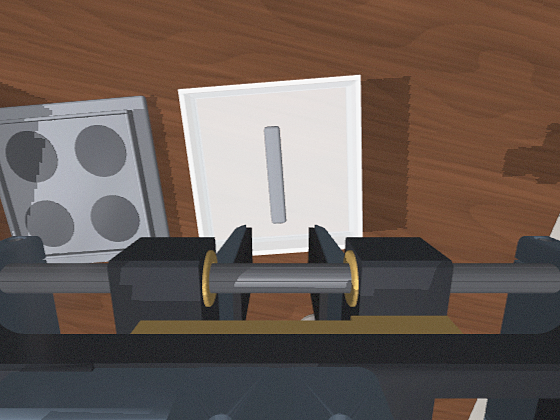

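View pics/t21.png

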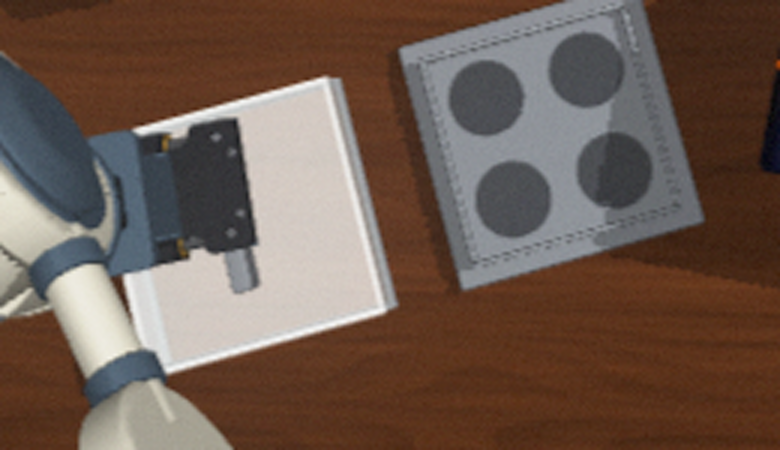

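Request:
{"name": "arm_command", "arguments": {
  "commands": [
    [[0,0,0],[0,0,-0.074]],
    [[2.5,-0.2,2],[0,0,0]],
    [[0,0,3.5],[0,0,0]],
    [[0,0,3],[0,0,0]],
    [[0,0,2],[0,0,0]],
    [[0,0,0],[0,0,0]]
  ]
}}

```text
time_s: 53.8
ee_pos: [395.1, 360.5, 147.1]
ee_rot: [0.002, -0.136, 0.991, 0.0]
wrist_force: [0.4, 0.3, 0.2]
width: 0.348
```

```bash
python3 goto.py 390 367 82 106.4; python3 -c "
from h import *
s=snap('wrist','w22');print(proj('wrist',(390,367,85),s))"
```

```text
t 53.80 pos [395.1 360.5 147.1] yawy 105.6 tilt [-0.004 -0.   ] F [0.4 0.3 0.2] w 0.348 q [ 0.63  0.48  1.67 -0.    0.99 -1.21]
turn rotvec [-0.     0.004 -0.014]
shift cm [0.3  0.77 6.51] dist 65.6
[291.45444832 229.30389767]
```

View pics/w22.png

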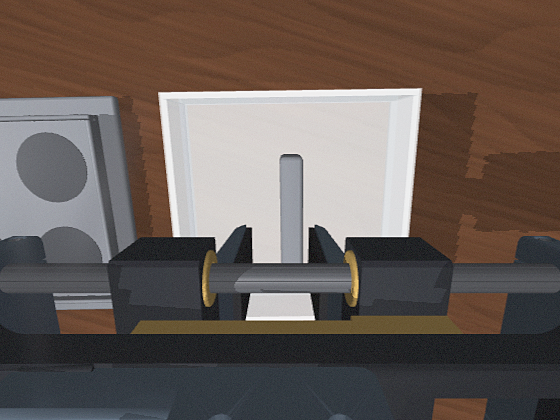

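```bash
cat > ribw.py <<'E'
from h import *
import sys
u,v,zt=map(float,sys.argv[1:4]);n=sys.argv[4] if len(sys.argv)>4 else None
s=arm.read_state();E=pix2('wrist',(u,v),zt,s);q=s['ee_rot'];M=R.from_quat([q[1],q[2],q[3],q[0]]).as_matrix()
c=E[:2]-50*M[:2,0]/np.linalg.norm(M[:2,0]);print('rib end',E,'centre',c,'centre in tool xy',M[:2,:2].T@(c-s['ee_pos'][:2]))
E
python3 ribw.py 291 154 85
```

```text
rib end [340.48138327 352.64679222  85.        ] centre [388.63769936 366.09927231] centre in tool xy [5.29174807 6.88611646]
```

Request:
{"name": "arm_command", "arguments": {
  "commands": [
    [[0.3,0.75,2],[0,0.004,-0.014]],
    [[0,0,2],[0,0,0]],
    [[0,0,1.5],[0,0,0]],
    [[0,0,0],[0,0,0]]
  ]
}}

```text
time_s: 54.25
ee_pos: [395.3, 367.7, 97.3]
ee_rot: [0.004, -0.14, 0.99, 0.002]
wrist_force: [0.4, -0.4, -0.4]
width: 0.349
```

```bash
python3 goto.py 390 366.5 82 106.4
```

```text
t 54.25 pos [395.3 367.7  97.3] yawy 106.1 tilt [-0.008  0.002] F [ 0.4 -0.4 -0.4] w 0.349 q [ 0.64  0.55  1.71 -0.    0.87 -1.21]
turn rotvec [ 0.002  0.008 -0.006]
shift cm [0.54 0.03 1.53] dist 16.2
```

Request:
{"name": "arm_command", "arguments": {
  "commands": [
    [[0.6,0,0.7],[0.002,0.008,-0.005]],
    [[0,0,0.6],[0,0,0]],
    [[0,0,0],[0,0,0]]
  ]
}}

```text
time_s: 54.55
ee_pos: [391.0, 366.5, 86.6]
ee_rot: [0.002, -0.142, 0.99, 0.001]
wrist_force: [0.6, -0.4, 0.3]
width: 0.355
```

```bash
python3 goto.py 389 366.2 82 106.4
```

```text
t 54.55 pos [391.  366.5  86.6] yawy 106.3 tilt [-0.004  0.002] F [ 0.6 -0.4  0.3] w 0.355 q [ 0.64  0.57  1.73  0.    0.84 -1.21]
turn rotvec [ 0.002  0.004 -0.002]
shift cm [0.2  0.03 0.46] dist 5.0
```

Request:
{"name": "arm_command", "arguments": {
  "commands": [
    [[0.2,0,0.4],[0.002,0.004,0]],
    [[0,0,0],[0,0,0]],
    [[0,0,0],[0,0,0]],
    [[0,0,0],[0,0,0]],
    [[0,0,0],[0,0,0]]
  ],
  "claw": -1,
  "force": 40
}}

```text
time_s: 55.05
ee_pos: [389.3, 366.2, 83.3]
ee_rot: [0.0, -0.142, 0.99, -0.0]
wrist_force: [-0.0, -0.2, -2.7]
width: 0.17
```

```bash
python3 goto.py 389 366.2 82 106.4
```

```text
t 55.05 pos [389.3 366.2  83.3] yawy 106.3 tilt [-0.001 -0.   ] F [-0.  -0.2 -2.7] w 0.170 q [ 0.64  0.57  1.73 -0.    0.84 -1.21]
turn rotvec [-0.     0.001 -0.002]
shift cm [0.03 0.01 0.13] dist 1.3
```

Lift 100 mm and look.

Request:
{"name": "arm_command", "arguments": {
  "commands": [
    [[0,0,-0.5],[0,0,0]],
    [[0,0,-1.5],[0,0,0]],
    [[0,0,-2],[0,0,0]],
    [[0,0,-2],[0,0,0]],
    [[0,0,-2],[0,0,0]],
    [[0,0,-1],[0,0,0]],
    [[0,0,0],[0,0,0]]
  ]
}}

```text
time_s: 55.75
ee_pos: [388.5, 365.5, 177.4]
ee_rot: [-0.001, -0.142, 0.99, -0.001]
wrist_force: [0.6, -0.4, -3.2]
width: 0.172
```

```bash
python3 goto.py 467 125.7 175 106.4; python3 -c "
from h import *
s=snap('wrist','w23')"
```

```text
t 55.75 pos [388.5 365.5 177.4] yawy 106.3 tilt [ 0.002 -0.001] F [ 0.6 -0.4 -3.2] w 0.172 q [ 0.64  0.44  1.64 -0.    1.07 -1.21]
turn rotvec [-0.001 -0.002 -0.002]
shift cm [ -0.76 -25.23   0.24] dist 252.4
```

View pics/w23.png

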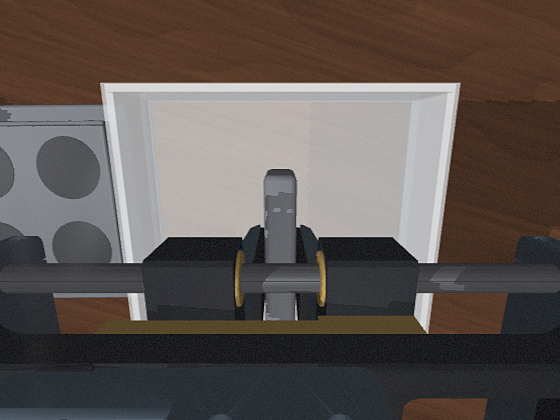

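```bash
python3 ribw.py 280 171 179.1
```

```text
rib end [338.66332408 350.37593801 179.1       ] centre [386.6575665  364.39566319] centre in tool xy [ 1.79963086 -0.48224152]
```

Request:
{"name": "arm_command", "arguments": {
  "commands": [
    [[0,-1,0],[0,0,0]],
    [[-0.1,-2.5,0],[0,0,0]],
    [[-0.1,-3.2,0],[0,0,0]],
    [[-0.1,-3.2,0],[0,0,0]],
    [[-0.1,-3.2,0],[0,0,0]],
    [[-0.1,-3.2,0],[0,0,0]],
    [[-0.1,-3,0],[0,0,0]],
    [[-0.1,-2,0],[0,0,0]],
    [[0,-1,0],[0,0,0]],
    [[0,0,0],[0,0,0]]
  ]
}}

```text
time_s: 56.8
ee_pos: [455.3, 139.2, 168.0]
ee_rot: [-0.008, -0.142, 0.99, -0.003]
wrist_force: [0.2, 0.6, -2.4]
width: 0.17
```

```bash
python3 goto.py 467 125.7 175 106.4
```

```text
t 56.80 pos [455.3 139.2 168. ] yawy 106.4 tilt [ 0.017 -0.003] F [ 0.2  0.6 -2.4] w 0.170 q [ 0.17  0.38  1.77 -0.01  1.   -1.68]
turn rotvec [-0.003 -0.017 -0.001]
shift cm [-0.74 -1.62 -0.7 ] dist 19.1
```

Request:
{"name": "arm_command", "arguments": {
  "commands": [
    [[-0.7,-1.6,0],[-0.003,-0.017,0]],
    [[0,0,1.5],[0,0,0]],
    [[0,0,1.8],[0,0,0]],
    [[0,0,0],[0,0,0]]
  ]
}}

```text
time_s: 57.2
ee_pos: [465.4, 127.2, 133.0]
ee_rot: [-0.0, -0.143, 0.99, 0.001]
wrist_force: [0.5, 0.2, -3.3]
width: 0.17
```

```bash
python3 goto.py 467.6 126.2 120 106.4
```

```text
t 57.20 pos [465.4 127.2 133. ] yawy 106.4 tilt [0.001 0.001] F [ 0.5  0.2 -3.3] w 0.170 q [ 0.14  0.44  1.81  0.    0.89 -1.72]
turn rotvec [ 0.001 -0.001 -0.   ]
shift cm [-0.18 -0.15  1.3 ] dist 13.2
```

Request:
{"name": "arm_command", "arguments": {
  "commands": [
    [[-0.2,-0.15,0.8],[0,0,0]],
    [[0,0,0.5],[0,0,0]],
    [[0,0,0],[0,0,0]]
  ]
}}

```text
time_s: 57.5
ee_pos: [467.7, 127.6, 119.7]
ee_rot: [-0.001, -0.143, 0.99, 0.001]
wrist_force: [0.3, 0.7, -2.7]
width: 0.176
```

```bash
python3 goto.py 467.6 126.2 110 106.4; python3 -c "
from h import *
snap('scene','s24',(200,130,340,250),5)
snap('wrist','w24')"
```

```text
t 57.50 pos [467.7 127.6 119.7] yawy 106.5 tilt [0.001 0.002] F [ 0.3  0.7 -2.7] w 0.176 q [ 0.14  0.46  1.82  0.    0.86 -1.72]
turn rotvec [ 0.002 -0.001  0.002]
shift cm [ 0.05 -0.13  0.97] dist 9.8
```

View pics/s24.png

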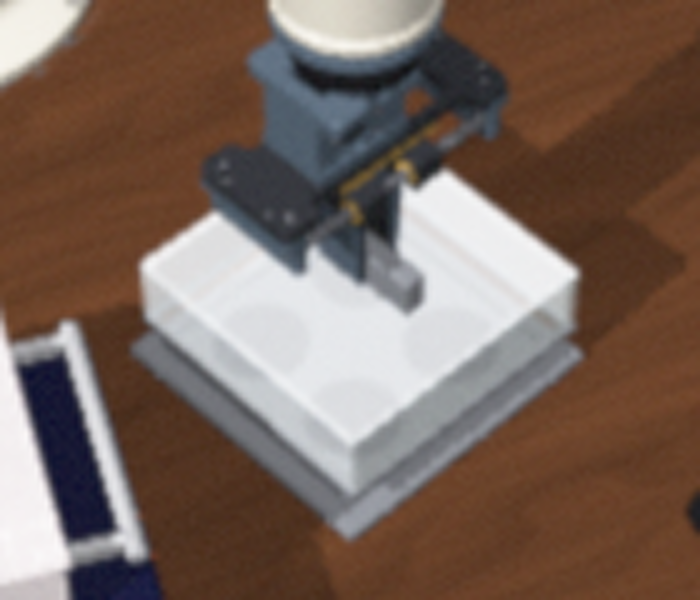

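View pics/w24.png

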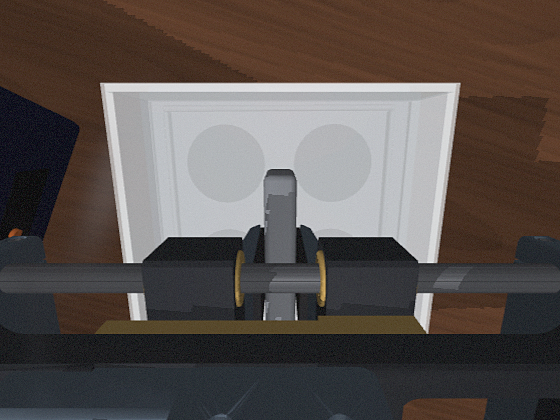

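```bash
python3 -c "
from h import *
f=lambda u,v:(200+u/5,130+v/5)
a=np.radians(16.4);c,s=np.cos(a),np.sin(a)
for z,pts in ((36.4,((577,326),(350,494),(145,318))),(91.4,((580,270),(350,441),(141,262)))):
  P=[pix2('scene',f(*p),z) for p in pts];print(np.round(P,1),(P[0]+P[2])/2)
  L=[(95,95),(95,-95),(-95,-95)]
  print(np.mean([p[:2]-np.array([c*l[0]-s*l[1],s*l[0]+c*l[1]]) for p,l in zip(P,L)],0))
P=[pix2('scene',f(*p),10) for p in ((582,354),(348,538),(132,348))]
L=[(103,103),(103,-103),(-103,-103)]
print('tray',np.mean([p[:2]-np.array([c*l[0]-s*l[1],s*l[0]+c*l[1]]) for p,l in zip(P,L)],0))
from goto import tool
st,Rt=tool();M=Rt.as_matrix()
E=pix2('wrist',(280,170.5),st['ee_pos'][2]+1.7,st)
print('rib centre',E[:2]-50*M[:2,0])
# spots in wrist at z=16
A=[pix2('wrist',p,16,st) for p in((226,163),(333,162))];m=sum(A)/2;print('tray ctr',m[:2]-42.5*M[:2,0],np.linalg.norm(A[0]-A[1]),M[:,0])
"
```

```text
[[532.2 249.3  36.4]
 [583.4  63.1  36.4]
 [402.5   9.7  36.4]] [467.33706494 129.5186612   36.4       ]
[466.71077276 128.80096968]
[[532.2 247.4  91.4]
 [585.1  62.6  91.4]
 [404.   10.5  91.4]] [468.11152016 128.9883892   91.4       ]
[467.77256562 128.30891607]
tray [467.77185301 125.94359906]
rib centre [466.1792882 126.5273438]
tray ctr [464.41831877 125.81767405] 85.82307375852473 [-9.58883039e-01 -2.83801445e-01  2.37541330e-04]
```

Request:
{"name": "arm_command", "arguments": {
  "commands": [
    [[0.05,-0.15,0.7],[0,0,0]],
    [[0,0,0.3],[0,0,0]],
    [[0,0,0],[0,0,0]]
  ]
}}

```text
time_s: 57.9
ee_pos: [468.3, 125.9, 110.1]
ee_rot: [0.001, -0.143, 0.99, 0.001]
wrist_force: [-1.2, -0.8, -3.4]
width: 0.172
```

```bash
python3 goto.py 467.3 126 93.3 106.4
```

```text
t 57.90 pos [468.3 125.9 110.1] yawy 106.5 tilt [-0.001  0.001] F [-1.2 -0.8 -3.4] w 0.172 q [ 0.14  0.48  1.83  0.    0.83 -1.72]
turn rotvec [0.001 0.001 0.001]
shift cm [0.09 0.04 1.68] dist 16.8
```

Request:
{"name": "arm_command", "arguments": {
  "commands": [
    [[0.05,0,0.4],[0,0,0]],
    [[0,0,0.4],[0,0,0]],
    [[0,0,0.3],[0,0,0]],
    [[0,0,0],[0,0,0]]
  ]
}}

```text
time_s: 58.3
ee_pos: [467.8, 125.7, 98.1]
ee_rot: [0.001, -0.143, 0.99, 0.001]
wrist_force: [-0.6, -0.1, -2.4]
width: 0.172
```

```bash
python3 goto.py 467.3 126 93.3 106.4
```

```text
t 58.30 pos [467.8 125.7  98.1] yawy 106.5 tilt [-0.001  0.001] F [-0.6 -0.1 -2.4] w 0.172 q [ 0.14  0.5   1.84  0.    0.8  -1.72]
turn rotvec [0.001 0.001 0.001]
shift cm [0.04 0.04 0.48] dist 4.9
```

Request:
{"name": "arm_command", "arguments": {
  "commands": [
    [[0,0,0.35],[0,0,0]],
    [[0,0,0.3],[0,0,0]],
    [[0,0,0],[0,0,0]]
  ]
}}

```text
time_s: 58.6
ee_pos: [468.4, 125.9, 92.4]
ee_rot: [0.002, -0.143, 0.99, 0.001]
wrist_force: [-0.1, 0.2, -2.8]
width: 0.173
```

```bash
python3 goto.py 467.3 126 93.3 106.4; python3 -c "
from h import *
snap('scene','s25',(200,130,340,250),5)"
```

```text
t 58.60 pos [468.4 125.9  92.4] yawy 106.5 tilt [-0.003  0.001] F [-0.1  0.2 -2.8] w 0.173 q [ 0.14  0.51  1.84  0.    0.79 -1.72]
turn rotvec [0.001 0.003 0.001]
shift cm [ 0.11  0.04 -0.09] dist 1.4
```

View pics/s25.png

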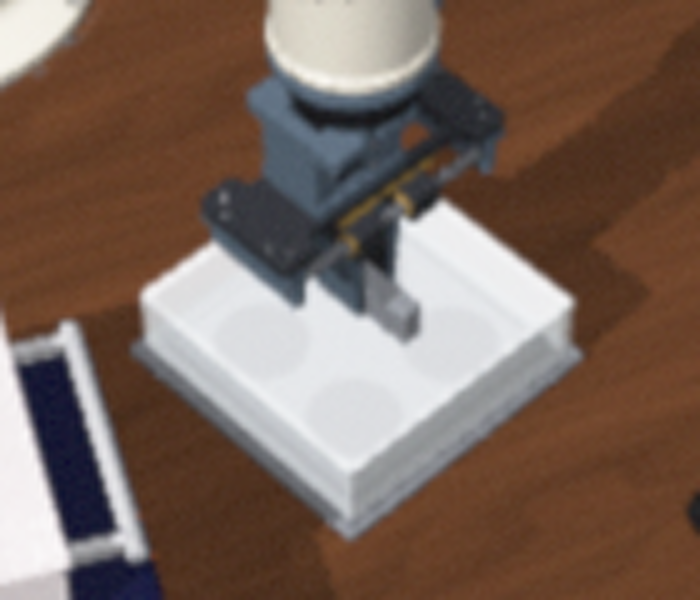

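Seated by the look of it. One more small push, then release and retreat.

Request:
{"name": "arm_command", "arguments": {
  "commands": [
    [[0,0,0.3],[0,0.003,0]],
    [[0,0,0.1],[0,0,0]],
    [[0,0,0],[0,0,0]]
  ]
}}

```text
time_s: 58.95
ee_pos: [469.2, 126.1, 90.7]
ee_rot: [0.002, -0.143, 0.99, 0.0]
wrist_force: [-0.5, -0.8, -3.3]
width: 0.176
```

Request:
{"name": "arm_command", "arguments": {
  "commands": [
    [[0,0,0],[0,0,0]],
    [[0,0,0],[0,0,0]],
    [[0,0,0],[0,0,0]],
    [[0,0,-0.5],[0,0,0]],
    [[0,0,-2],[0,0,0]],
    [[0,0,-4],[0,0,0]],
    [[0,0,-4],[0,0,0]],
    [[0,0,-4],[0,0,0]],
    [[0,0,-2],[0,0,0]],
    [[0,0,0],[0,0,0]]
  ],
  "claw": -0.3
}}

```text
time_s: 59.95
ee_pos: [468.2, 125.8, 263.0]
ee_rot: [0.001, -0.143, 0.99, 0.001]
wrist_force: [0.3, -0.4, -0.5]
width: 0.354
```

Request:
{"name": "arm_command", "arguments": {
  "commands": [
    [[0,3,0],[0,0,0]],
    [[0,4,0],[0,0,0]],
    [[0,4,0],[0,0,0]],
    [[0,4,0],[0,0,0]],
    [[0,4,0],[0,0,0]],
    [[0,4,0],[0,0,0]],
    [[0,3,0],[0,0,0]],
    [[0,3,0],[0,0,0]],
    [[0,0,0],[0,0,0]],
    [[0,0,0],[0,0,0]]
  ]
}}

```text
time_s: 60.95
ee_pos: [380.2, 412.8, 255.3]
ee_rot: [-0.003, -0.142, 0.99, -0.002]
wrist_force: [-0.2, -0.5, 0.3]
width: 0.35
```

```bash
python3 goto.py 467.3 126 93.3 106.4; python3 -c "
from h import *
snap('scene','s26');snap('top','t26',(200,130,560,330),2.2)"
```

```text
t 60.95 pos [380.2 412.8 255.3] yawy 106.3 tilt [ 0.006 -0.003] F [-0.2 -0.5  0.3] w 0.350 q [ 0.72  0.39  1.47 -0.    1.29 -1.14]
turn rotvec [-0.003 -0.006 -0.001]
shift cm [ -0.26 -29.97  16.2 ] dist 340.7
```

View pics/s26.png

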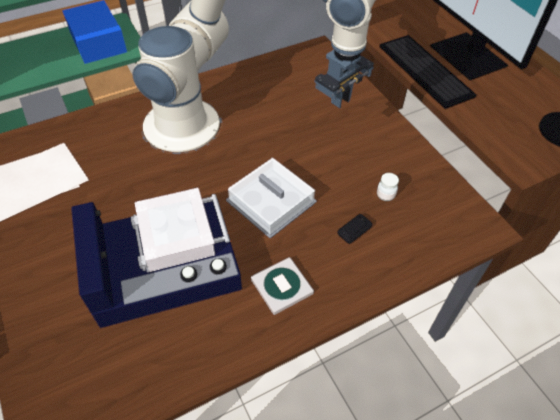

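View pics/t26.png

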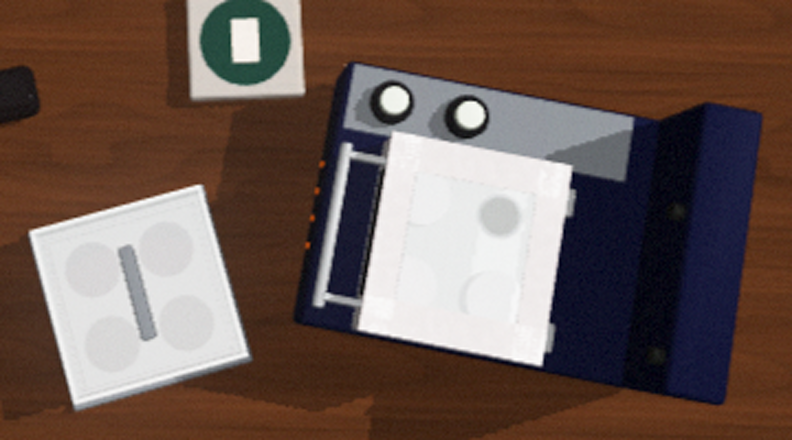

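```bash
python3 - <<'E'
import cv2,numpy as np
from h import *
im=cv2.imread('pics/raw_t26.png');a=cv2.imread('pics/a_top.png')
d=cv2.absdiff(im,a)
c=im[190:300,350:470].astype(float);c=np.clip((c-190)*4,0,255).astype('uint8')
o=np.hstack([cv2.resize(c,None,fx=4,fy=4,interpolation=3)[:440,:400],cv2.resize(im[205:325,205:320],None,fx=3.4,fy=3.4,interpolation=3)[:400].copy() if 0 else cv2.resize(np.clip(d[190:310,200:320].astype(int)*2,0,255).astype('uint8'),(400,440))])
cv2.imwrite('pics/c8.png',o)
for w in((570.7,-163.1,127),(482.1,-147.4,127),(466.4,-236.1,127)): print((proj('top',w)-[350,190])*4)
for b in ('wafer',(275,115,345,185)),('mouse',(165,150,225,195)),('jar',(95,180,145,225)):
  x0,y0,x1,y1=b[1];print(b[0],d[y0:y1,x0:x1].max())
E
```

```text
[166.8131162  117.98427814]
[139.7646041  276.50790986]
[300.24596879 308.00315232]
wafer 12
mouse 18
jar 13
```

View pics/c8.png

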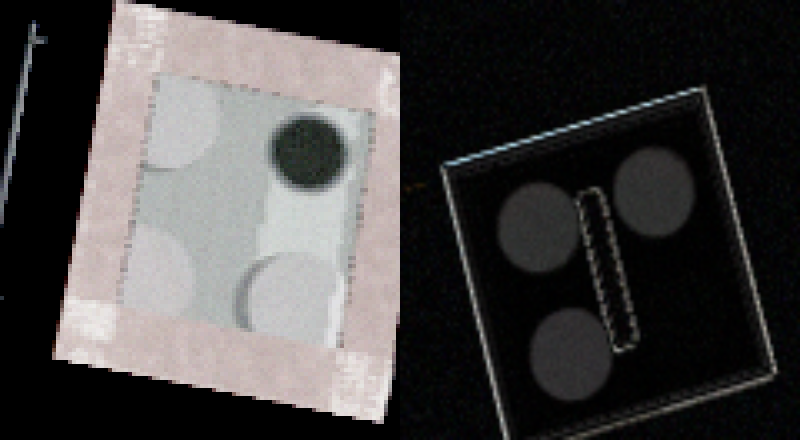

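```bash
python3 -c "
from plant import arm
print(arm.read_state()['time_s'],arm.close_job())"
```

```text
the job is handed in; nothing more can be done
61.05 None
```

The calibration run is loaded and I handed the job in at 61 s.

- **Hood opened:** I gripped the bar, lifted the hood right back to its stop and let go. It stayed open on its own.
- **Cover off:** I set it upright on the desk beside the tray.
- **Discs:** three were present. I placed them on the front pair of windows and one rear window. Seen from the top camera before closing, they were at most about 2 mm off centre, well inside the 10 mm margin.
- **Hood shut:** I brought it down by the bar in small steps and held it until it was closed. In the final picture the bar is back at its starting pixel position.
- **START:** I pressed it until it came up against a hard stop, with the wrist force reaching 32 N. I never went near STOP.
- **Cover back:** I put it squarely on the empty tray. Its outline matches the first picture to about a pixel.
- **Other things on the desk:** the case, mouse and jar show no change from the first picture.

**Checks that were weak or disagreed:**
- I judged the START press from the hard stop alone. The measured fingertip height implied 2 to 4 mm of travel instead of 6, though the height measurement is only good to a few millimetres.
- The wrist force barely changed when the cover and most of the discs touched down. I judged those landings from height readings and pictures.
- Seen through the pane after closing, one front disc looked about 4 mm off. Its edge is half hidden by the frame, and 4 mm would still cover the window.

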